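# Counterweigh the filter canister on the beam balance

### The arm

A 6-joint arm with a two-finger parallel gripper is mounted at the origin on the work surface. World frame = base frame: x ahead of the robot, y to its left, z up, the work surface at z = 0. Lengths are in m, angles in rad, forces in N, time in s.
With the tool pointing down it reaches from about 0.375 to 0.9 m from the base axis. Payload 3.1 kg.
Tool frame: the origin (TCP) lies at the very end of the fingers, on their centre line; the grasp point (between the pads) lies 19 mm behind it; x points along the fingers, z is the direction in which the jaws open and shut, and the axes are right-handed (so a half turn about x gives the same grasp; the last joint's range is limited). The gripper opens to 85 mm and grips with 20 to 120 N. Pads are 22 mm wide; open, the fingers measure 114 mm over their backs; the gripper's body (76 mm by 85 mm) begins 54 mm behind the grasp point. The pads swing forward as they close: fully open they stand 13 mm farther back than shut.
Start: joints at [1.113, 0.527, 1.433, -0, 1.181, -0.178], TCP at [0.172, 0.601, 0.231] pointing down, gripper open.
Joint ranges: [-3.08, 3.08], [-0.75, 2.2], [0.22, 2.44], [-1.43, 4.57], [0, 2.65], [-2.85, 2.85]. Speed limits (rad/s): [2.79, 2.79, 3.14, 3.14, 3.14, 3.14].

### API

Orientations are given as a unit quaternion [x, y, z, w].
In Python, from station import manip, viewer, job gives the robot as it stands.
- The arm moves only by the tool move_arm, never from a script. Its argument "deltas" is one flat list of numbers, 7 for each row, row after row: the finger opening in mm, from 0 to 85.4, then the shift along the tool's x, y, z in mm, then the turn, a rotation vector about the tool's x, y, z in degrees. In form: [jaw, tx, ty, tz, rx, ry, rz, jaw, tx, ty, tz, rx, ry, rz, ...]. A call has 1 to 10 rows; each row shifts and turns the commanded pose from where the row before left it, along the tool's axes as they then stand; what a row does not reach is not made up. A row lasts 1/10 s, in which the tool goes at most 50 mm and 8.59 degrees, less where a joint would pass 70% of its speed; a pose out of reach is approached as far as the arm can. A call is refused whole if a number of a shift passes 50 or a number of a turn 8.59, either way. A call with a gripper value outside its range is refused whole. The fingers move at their own pace and stop on an object; "force" is the grip in N (left out, the last holds). Time passes only in rows, so rows that do not move let the fingers close. It gives the time, the measured TCP pose, the force and the opening at its end, in the units of the state.
- manip.sense(): the state, without advancing time (a new reading comes with each control period).
- viewer.snapshot(name): name is "side" or "top"; returns a dict with "image" (420x560x3 uint8, red, green, blue), "depth" (420x560 float32, m along the optical axis (not along the pixel's ray), 0 where there is no reading), "fovy" (degrees; the focal length in pixels is half the picture's height over the tangent of half this angle, whatever the lens; pixels are square), "cx", "cy" (the principal point, pixels), "R" (3x3) and "t" (3): a world point X has camera coordinates R X + t. Camera axes: x right, y down, z forward; pixel columns grow to the right and rows downward; lengths in m; the calibration is good to about 2 mm. A picture is of the moment at which its call begins.
- job.sign_off(): hands the job in, once; it reports no verdict.
The state is a dict: "t": time; "q": joint angles; "qd": joint speeds; "tau": joint torques, N m; "tcp_pos": TCP position; "tool_rot": TCP orientation; "force": force on the tool from outside, world axes, zero at the start; "ft_torque": the same for the moment, N m; "finger_gap": opening from 0.0 (shut) to 1.0 (fully open).
Only numpy, scipy, OpenCV 4.12 (cv2) and the standard library are available. Lean on these libraries where they do the work, as an engineer would, in place of code of your own. Each camera call takes 0.05 s, during which the arm holds its last target.

### The job

Weigh the blue filter canister: put ring weights on the balance's spindle, one or both as its weight demands, seated flat on the pan, and slide the trim rider along its bar until the beam floats freely and level, red pointer at rest within the green band. Handle the balance gently (keep every push, pinch and set-down on it under 20 N), stand any unused weight flat on the bench, and leave the other things alone.

Things in the scene. Friction and masses are not known exactly. Their poses are not given: they have to be found in the camera images.
- balance: Bench beam balance on a grey foot 200 x 330 mm (14 thick), fixed. Origin: under its pillar at bench level; x away from the robot, y along the beam towards the spindle pan, z up. Beam pivot 130 mm up. When level: spindle pan (72 mm dia, top at z 94 mm) at (0, 120) mm, load pan at (0, -120); rider bar along y at x -75, z 130 mm, brackets at y +-78 mm. Forces over 20 N harm it.
- canister_top (a point): centre of the top of the blue filter canister (56 mm dia, 58 tall) clamped on the load pan; unknown mass, 135 to 380 g. It stays there. With no canister, no weights and the rider at 0 the beam would balance.
- index_mark (a point): centre of the green band (5.5 mm wide) on the white index plate, 199 mm above the bench, seen from the far side (+x); the plate, 64 mm wide, reaches z 219 mm. The beam's red pointer (2 mm wide, tip 84 mm above the pivot) swings before it: wholly inside the band means level.
- beam (a joint): tilt of the beam, rad: 0 is level, positive when the spindle pan is up and the canister down; stops at -0.08 and +0.08. Between the stops it floats: each 0.01 rad stands for 3.4 g too little (+) or too much (-) on the spindle pan, or 1.6 mm of rider travel. Swings settle in about 1.5 s. Level means within 0.025 rad, at rest and untouched.
- spindle_foot (a point): point on the beam where the spindle meets the top of the spindle pan; its axes move with the beam (z along the spindle). A ring weight fully home has its origin here; a second one on top of it is 18 mm up.
- spindle_tip (a point): tip of the steel spindle, 46 mm above spindle_foot; the spindle is 10 mm dia, its top 6 mm tapered to 4 mm. It leans with the beam (up to 0.08 rad).
- trim_rider (a joint): position of the rider along its bar, m, along the balance's y axis: 0 at mid-bar (beside the pivot), positive towards the spindle pan; end stops at -0.055 and +0.055. Brass rider of 250 g, red knob; stays where put, takes about 1.5 N to slide. 10 mm of travel counts like 21 g on the spindle pan. Touching it disturbs the beam: let go and wait 1.5 s before reading the beam.
- rider_knob (a point): centre of the top of the rider's red knob. The knob is 14 mm wide along the bar, 22 mm across it and 34 mm tall; below it is the 30 mm long brass block (24 mm tall).
- weight_a: brass ring weight, 150 g, 40 mm outer dia, 13 mm bore, 18 mm tall, starting flat on the bench; origin: centre of its underside, z up.
- weight_b: a second ring weight, the same as weight_a (150 g).
- squeeze_bottle: small white squeeze bottle with a pointed tip, 44 mm dia, 140 tall; leave alone
- ball_valve: brass ball valve with a red lever, lying, about 100 mm long; leave alone
- tape_roll: roll of brown tape lying flat, 96 mm outer dia, 25 tall (much larger than a weight); leave alone
- screwdriver: screwdriver; leave alone
- wrench: wrench; leave alone
- coupling: brass hose coupling, stepped, upright, 34 mm dia, 42 tall, with a steel stub on top (not a weight: no hole); leave alone
- screw_jar: clear jar with a black cap, 60 mm dia, 75 tall; leave alone
Not all that is in view belongs to the job. Leave any turquoise look-alike of the weight_a alone.

How it is judged:
By the outcome, as a careful person would: the job done as asked, in the order asked, and still so for the second after the job is handed in, with the robot touching nothing.
It also fails if it takes over 70 s, if anything falls off the work surface, if the arm or the gripper's body presses on something with over 40 N, if the wrist force passes 120 N, or if a joint passes its speed limit or range.

## Working session

There is one attempt and no reset: what is moved stays moved. The work goes in short steps, Python scripts to look and compute and a tool call to move; the robot and the scene stay as the last step left them, time stands still between calls to the robot, and variables do not carry over. Pictures are saved under pics/ and viewed, and the job is handed in when it is done.

Besides the shell and the picture viewer there is one more tool, called after "Request:" by a JSON object that holds its "name" and its "arguments". move_arm: Moves the arm, as the interface text tells. Its arguments: {"type":"object","properties":{"deltas":{"type":"array"},"force":{"type":"number"}},"required":["deltas"]}

```bash
ls; mkdir -p pics
cat > h.py <<'E'
import numpy as np, cv2, pickle
from station import manip, viewer, job
def snap(n,tag):
    s=viewer.snapshot(n); pickle.dump(s,open(f'pics/{tag}.pkl','wb'))
    cv2.imwrite(f'pics/{tag}.png',s['image'][:,:,::-1]); return s
def load(tag): return pickle.load(open(f'pics/{tag}.pkl','rb'))
def f(s): return s['image'].shape[0]/2/np.tan(np.radians(s['fovy'])/2)
def pt(s,u,v,d=None):
    if d is None: d=s['depth'][int(round(v)),int(round(u))]
    k=f(s); c=np.array([(u-s['cx'])/k*d,(v-s['cy'])/k*d,d]); return s['R'].T@(c-s['t'])
def onz(s,u,v,z):
    k=f(s); r=s['R'].T@np.array([(u-s['cx'])/k,(v-s['cy'])/k,1]); o=-s['R'].T@s['t']; return o+r*(z-o[2])/r[2]
def proj(s,X):
    c=s['R']@np.array(X)+s['t']; k=f(s); return k*c[0]/c[2]+s['cx'],k*c[1]/c[2]+s['cy']
def crop(tag,u0,v0,u1,v1,m,out):
    im=cv2.imread(f'pics/{tag}.png')[v0:v1,u0:u1]; cv2.imwrite(f'pics/{out}.png',cv2.resize(im,None,fx=m,fy=m,interpolation=cv2.INTER_CUBIC))
E
python3 - <<'E'
from h import *
for n in('side','top'):
    s=snap(n,n+'0'); print(n,s['fovy'],s['cx'],s['cy'],(-s['R'].T@s['t']).round(3),s['R'].round(3).tolist())
print(manip.sense())
E
```

```text
pics
side 46.331353487629514 280.6923183734036 203.95640527396685 [0.406 0.975 0.864] [[-0.98, -0.197, 0.023], [-0.134, 0.575, -0.807], [0.146, -0.794, -0.59]]
top 51.98253928557123 274.2336654089666 214.10979141825592 [0.497 0.002 1.237] [[0.029, -1.0, -0.002], [-0.995, -0.029, -0.095], [0.095, 0.005, -0.995]]
{'t': 0.1, 'q': array([ 1.11352366e+00,  5.28368998e-01,  1.43380523e+00, -2.21324072e-05,
        1.18139853e+00, -1.78517107e-01]), 'qd': array([ 0.00103079, -0.00119974, -0.00113168, -0.00034205,  0.00057265,
       -0.00039192]), 'tau': array([-6.50000275e-04, -4.43303454e+01, -1.78585750e+01, -2.43842469e-04,
        3.88192871e-03,  1.83024603e-06]), 'tcp_pos': array([0.17166648, 0.60027589, 0.23042418]), 'tool_rot': array([-0.42601196,  0.56523441,  0.42536805,  0.56399103]), 'force': array([0.25858052, 0.70971448, 0.0725067 ]), 'ft_torque': array([0.01564907, 0.00019108, 0.00110032]), 'finger_gap': 1.002437095164997}
```

View pics/side0.png

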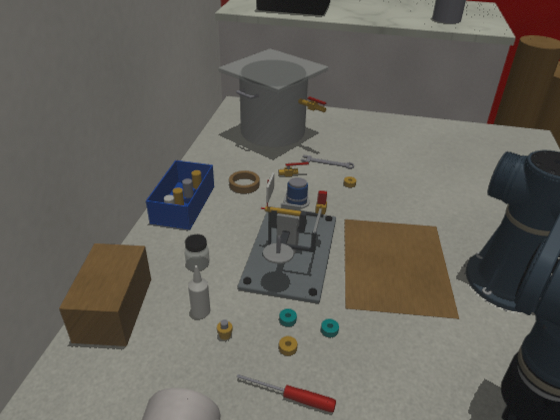

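View pics/top0.png

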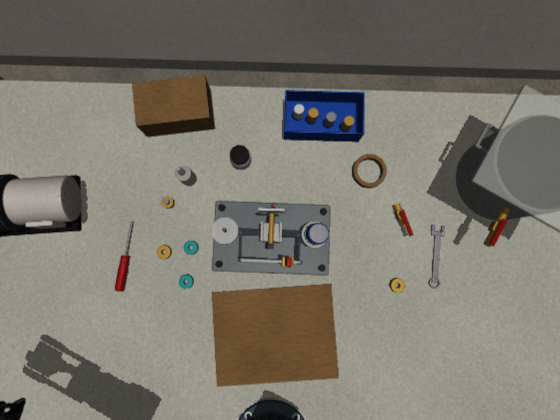

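The top view shows brass rings at (164,252) and (398,286), with turquoise look-alikes at (191,247) and (186,282). The balance is at about (270,238), with its spindle pan at (225,231) and the rider at (288,262).

Run:
```python
from h import *
crop('top0',200,190,340,290,5.5,'c1'); crop('side0',225,150,365,300,4,'c2'); crop('top0',140,190,210,300,5,'c3'); crop('top0',380,270,416,302,10,'c4')
s=load('top0')
for n,u,v in [('foot ll',214,272),('A',164,252),('B',398,286),('lk1',191,247),('lk2',186,282),('pan',231,238),('spt',225,231),('can',315,233),('knob',289,261),('coupl',167,202)]:
    print(n,pt(s,u,v).round(4))
```

```text
foot ll [ 4.442e-01  1.747e-01 -2.000e-04]
A [0.4967 0.3198 0.0014]
B [ 0.4203 -0.3479  0.0043]
lk1 [0.5132 0.2427 0.0042]
lk2 [ 0.4135  0.2536 -0.0027]
pan [0.5387 0.1197 0.0999]
spt [0.5544 0.1311 0.1435]
can [ 0.5561 -0.0979  0.1403]
knob [ 0.4837 -0.0325  0.1717]
coupl [0.6362 0.3086 0.0413]
```

View pics/c1.png

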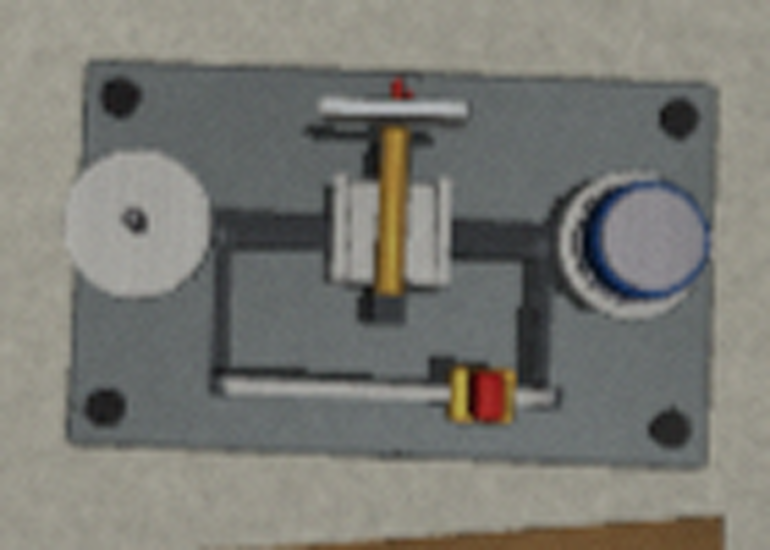

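View pics/c2.png

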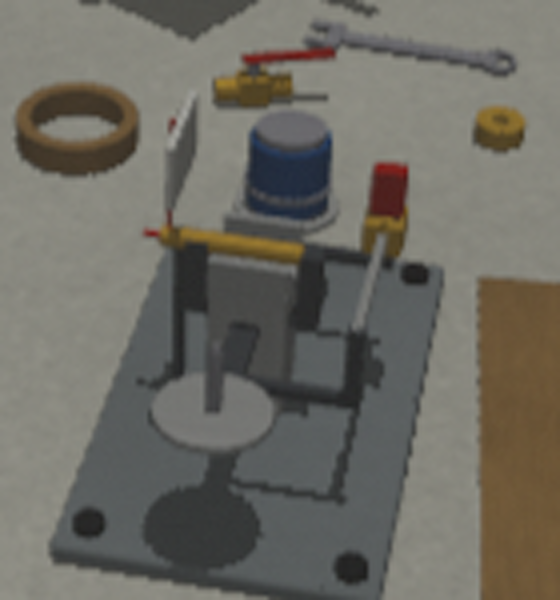

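View pics/c3.png

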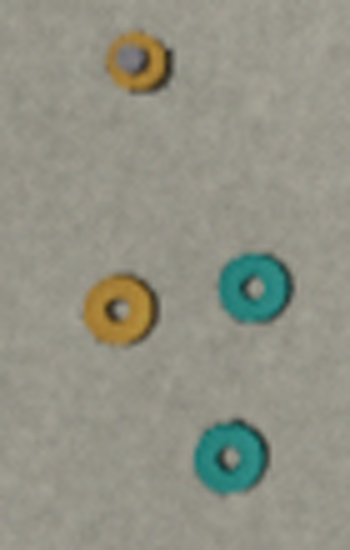

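View pics/c4.png

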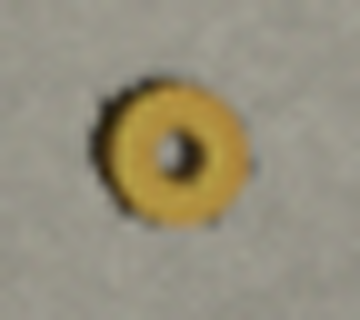

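```bash
cat >> h.py <<'E'
def tilt(s,bx,by,yaw):
    # mean heights of canister top
    d=s['depth']; k=f(s); v,u=np.mgrid[0:420,0:560]
    P=np.stack([(u-s['cx'])/k*d,(v-s['cy'])/k*d,d],-1)-s['t']; P=P@s['R']
    c,sn=np.cos(yaw),np.sin(yaw); dx=P[...,0]-bx; dy=P[...,1]-by
    X=c*dx+sn*dy; Y=-sn*dx+c*dy; Z=P[...,2]
    return X,Y,Z
E
python3 - <<'E'
from h import *
s=load('top0')
C=np.array([onz(s,200+a/5.5,190+b/5.5,.014)[:2] for a,b in[(90,62),(716,85),(707,465),(68,442)]])
print(C.round(4)); c=C.mean(0); ax=(C[0]+C[3]-C[1]-C[2]); L=np.linalg.norm(ax)/2; yaw=np.arctan2(ax[1],ax[0])-np.pi/2
print('c',c,'len',L,'wid',np.linalg.norm(C[0]+C[1]-C[2]-C[3])/2,'yaw',yaw)
X,Y,Z=tilt(s,c[0],c[1],yaw)
for nm,y0 in (('can',-.12),('pan',.12)):
    m=(np.hypot(X,Y-y0)<.05)&(Z>.08); print(nm,m.sum(),np.percentile(Z[m],[5,20,50,80,95]).round(4))
    if nm=='can': q=m&(Z>.125)
    else: q=m&(Z<.115)&(Z>.09)
    print(X[q].mean(),Y[q].mean(),Z[q].mean(),Z[q].std())
    A=np.c_[X[q],Y[q],np.ones(q.sum())];print(np.linalg.lstsq(A,Z[q],rcond=None)[0])
# spindle tip px: c1 (134,220)
print('tip',onz(s,200+134/5.5,190+220/5.5,.1496))
print('pred tip',c+np.array([-np.sin(yaw),np.cos(yaw)])*.1188)
for n,u,v in (('A',140+121/5,190+310/5),('B',380+18.2,270+15.3),('lk1',140+255/5,190+288/5),('lk2',140+231/5,190+457/5)): print(n,onz(s,u,v,.018))
k=onz(s,200+489/5.5,190+397/5.5,.173)[:2]-c; print('knob',np.cos(yaw)*k[0]+np.sin(yaw)*k[1],-np.sin(yaw)*k[0]+np.cos(yaw)*k[1])
im=s['image'].astype(int)
br=(im[...,0]-im[...,2]>60)&(im[...,0]-im[...,1]<90)
for n,u,v in (('A',164,252),('B',398,285)):
    m=np.zeros_like(br);m[v-11:v+12,u-11:u+12]=1;m&=br
    vv,uu=np.nonzero(m);print(n,m.sum(),uu.mean(),vv.mean(),(uu.min()+uu.max())/2,(vv.min()+vv.max())/2,onz(s,uu.mean(),vv.mean(),.018))
E
```

```text
[[ 0.6455  0.1744]
 [ 0.6429 -0.1512]
 [ 0.4471 -0.1498]
 [ 0.4492  0.1775]]
c [0.54616454 0.01273673] len 0.32648843496011537 wid 0.19604523968869528 yaw -0.007352087751292702
can 595 [0.0823 0.0865 0.1376 0.1425 0.1448]
0.009824962812169925 -0.11731563088743714 0.14020657577315826 0.004138337543621178
[-0.00467928 -0.00175668  0.14004646]
pan 662 [0.0936 0.0995 0.1021 0.1047 0.1069]
0.008779951214798432 0.11882556422087001 0.10158156070128956 0.0036214393452186663
[0.01292657 0.11689873 0.08757751]
tip [0.55654416 0.13206849 0.1496    ]
pred tip [0.54703796 0.13153352]
A [0.49676802 0.31495342 0.018     ]
B [ 0.42309532 -0.344558    0.018     ]
lk1 [0.51132442 0.23995675 0.018     ]
lk2 [0.41658472 0.24893257 0.018     ]
knob -0.0650076053137425 -0.04553184725464085
A 134 163.26119402985074 251.63432835820896 163.5 251.5 [0.49771744 0.31765636 0.018     ]
B 139 397.37410071942446 285.0863309352518 397.5 285.0 [ 0.42361927 -0.34224889  0.018     ]
```

```bash
cat >> h.py <<'E'
def tri(sa,ua,va,sb,ub,vb):
    rows=[];
    def rr(s,u,v):
        k=f(s);o=-s['R'].T@s['t'];r=s['R'].T@np.array([(u-s['cx'])/k,(v-s['cy'])/k,1]);r/=np.linalg.norm(r);return o,r
    o1,r1=rr(sa,ua,va);o2,r2=rr(sb,ub,vb)
    A=np.c_[r1,-r2];x=np.linalg.lstsq(A,o2-o1,rcond=None)[0];p,q=o1+x[0]*r1,o2+x[1]*r2
    return (p+q)/2,np.linalg.norm(p-q)
def ringpx(s,u,v,w=14):
    im=s['image'].astype(int);br=(im[...,0]-im[...,2]>45)&(im[...,0]-im[...,1]<90)
    m=np.zeros_like(br);m[v-w:v+w+1,u-w:u+w+1]=1;m&=br;vv,uu=np.nonzero(m)
    return m.sum(),uu.mean(),vv.mean(),uu.min(),uu.max(),vv.min(),vv.max()
E
python3 - <<'E'
from h import *
s=load('top0');d=load('side0')
print(tri(s,200+134.5/5.5-.5,190+220.5/5.5-.5,d,278,234.1))
for p in((288,345),(350,182)): 
    r=ringpx(d,*p); print(r,onz(d,r[1],r[2],.009))
crop('side0',255,215,305,275,10,'c5'); crop('side0',270,330,306,360,14,'c6'); crop('side0',332,168,368,196,14,'c7')
# predicted ring outlines both ways
for p in((164,252),(398,285)):
    r=ringpx(s,*p);print(r,onz(s,r[1],r[2],.016))
E
```

```text
(array([0.56125068, 0.13327886, 0.15288834]), np.float64(0.007822746532856998))
(np.int64(219), np.float64(287.689497716895), np.float64(343.662100456621), np.int64(279), np.int64(296), np.int64(336), np.int64(354)) [0.50402569 0.31494254 0.009     ]
(np.int64(72), np.float64(349.625), np.float64(179.875), np.int64(344), np.int64(355), np.int64(177), np.int64(183)) [ 0.42932985 -0.35180366  0.009     ]
(np.int64(142), np.float64(163.2394366197183), np.float64(251.56338028169014), np.int64(157), np.int64(170), np.int64(245), np.int64(258)) [0.49791623 0.31824611 0.016     ]
(np.int64(155), np.float64(397.30967741935484), np.float64(284.9741935483871), np.int64(390), np.int64(404), np.int64(278), np.int64(292)) [ 0.42380439 -0.34263312  0.016     ]
```

View pics/c5.png

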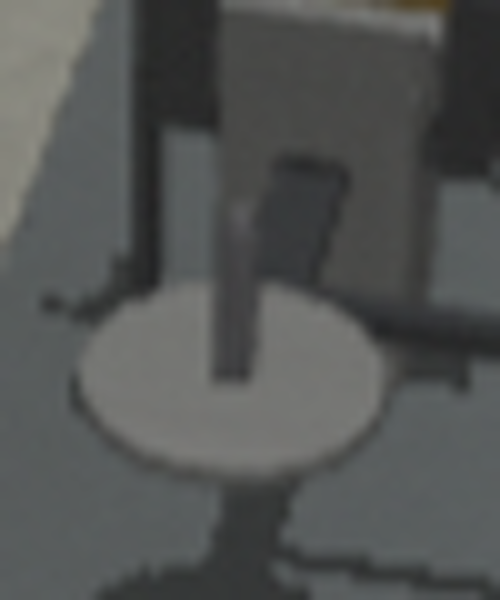

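View pics/c6.png

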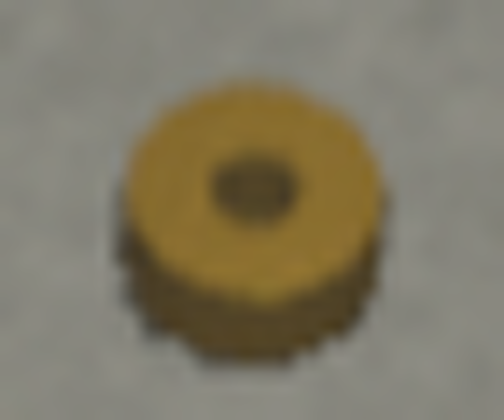

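Run:
```python
from h import *
s=load('top0');d=load('side0')
def zmed(S,u,v,w=6):
    k=[pt(S,a,b) for a in range(u-w,u+w+1) for b in range(v-w,v+w+1) if S['depth'][b,a]>0]; return np.median(k,0).round(4)
for p in((60,280),(130,200),(180,330),(350,390),(440,350),(520,390),(280,180),(20,350)): print('top',p,zmed(s,*p))
for p in((240,360),(320,300),(400,370),(380,200),(240,130),(450,330),(120,230)): print('side',p,zmed(d,*p))
print('A side',onz(d,287.75,342.96,.018))
# side foot corners z=.014, from c2
for a,b in((50,552),(382,600),(443,268)): print(onz(d,225+(a+.5)/4-.5,150+(b+.5)/4-.5,.014))
# lookalike side
for nm,S,p in(('top',s,(191,247)),('top',s,(186,282)),('side',d,(288,317)),('side',d,(330,327))):
    im=S['image'].astype(int);m=np.zeros(im.shape[:2],bool);m[p[1]-12:p[1]+13,p[0]-12:p[0]+13]=1
    m&=(im[...,2]-im[...,0]>40);vv,uu=np.nonzero(m);print(nm,uu.mean(),vv.mean(),onz(S,uu.mean(),vv.mean(),.015 if nm=='top' else .011))
```

```text
top (60, 280) [ 0.4087  0.6131 -0.0013]
top (130, 200) [ 0.6438  0.4268 -0.0014]
top (180, 330) [ 0.2795  0.2635 -0.0003]
top (350, 390) [ 0.131  -0.2165  0.0007]
top (440, 350) [ 0.2464 -0.4663  0.0012]
top (520, 390) [ 0.1445 -0.6865  0.0015]
top (280, 180) [ 0.715  -0.0059 -0.0008]
top (20, 350) [ 0.2114  0.7099 -0.0012]
side (240, 360) [5.940e-01 3.705e-01 2.000e-04]
side (320, 300) [0.4539 0.174  0.0014]
side (400, 370) [ 2.673e-01  3.232e-01 -3.000e-04]
side (380, 200) [ 0.3296 -0.274   0.0004]
side (240, 130) [ 0.8536 -0.573   0.0042]
side (450, 330) [ 0.1583  0.1946 -0.0002]
side (120, 230) [ 1.3935 -0.5249 -0.5113]
A side [0.50320702 0.32009182 0.018     ]
[0.65087247 0.18515242 0.014     ]
[0.45295759 0.18009571 0.014     ]
[ 0.45261847 -0.14351796  0.014     ]
top 190.28125 247.0703125 [0.51279388 0.24264673 0.015     ]
top 185.48888888888888 281.14074074074074 [0.41704856 0.25157226 0.015     ]
side 287.6235294117647 315.33529411764704 [0.51835888 0.2401964  0.011     ]
side 329.7262569832402 325.7150837988827 [0.42212824 0.24919552 0.011     ]
```

View pics/c7.png

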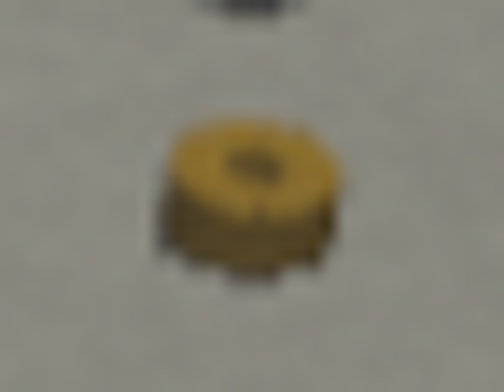

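```bash
cat >> h.py <<'E'
from scipy.spatial.transform import Rotation as Ro
def down(jawdir_deg,lean=0.):
    # jaw (tool z) at given world angle; tool pointing down; lean: rotation about world x (rad)
    a=np.radians(jawdir_deg); z=np.array([np.cos(a),np.sin(a),0]); x=np.array([0,0,-1.]); y=np.cross(z,x)
    return Ro.from_euler('x',lean)*Ro.from_matrix(np.c_[x,y,z])
def plan(p,R,st=None,R0=None,p0=None):
    st=st or manip.sense(); R0=R0 or Ro.from_quat(st['tool_rot']); p0=st['tcp_pos'] if p0 is None else np.array(p0)
    M=R0.as_matrix(); d=M.T@(np.array(p)-p0)*1000
    rv=np.degrees((R0.inv()*R).as_rotvec())
    print('now',np.round(p0,4),'shift mm(tool at start)',d.round(1),'rotvec deg',rv.round(2),'norm',np.linalg.norm(rv).round(1))
    return d,rv
E
python3 - <<'E'
from h import *
s=manip.sense(); print(Ro.from_quat(s['tool_rot']).as_matrix().round(4))
for j in (0,180,-0.4): plan([.500,.318,.06],down(j))
E
```

```text
[[-9.000e-04 -9.614e-01  2.752e-01]
 [-1.800e-03  2.752e-01  9.614e-01]
 [-1.000e+00  3.000e-04 -2.000e-03]]
now [0.1717 0.6003 0.2304] shift mm(tool at start) [ 170.6 -393.4 -180.7] rotvec deg [ 7.403e+01 -1.100e-01  6.000e-02] norm 74.0
now [0.1717 0.6003 0.2304] shift mm(tool at start) [ 170.6 -393.4 -180.7] rotvec deg [-1.0597e+02 -6.0000e-02 -1.2000e-01] norm 106.0
now [0.1717 0.6003 0.2304] shift mm(tool at start) [ 170.6 -393.4 -180.7] rotvec deg [ 7.443e+01 -1.100e-01  6.000e-02] norm 74.4
```

```bash
cat >> h.py <<'E'
def rows(p,R,n,jaw,p0=None,R0=None):
    st=manip.sense(); R0=R0 or Ro.from_quat(st['tool_rot']); p0=st['tcp_pos'] if p0 is None else np.array(p0)
    rv=(R0.inv()*R).as_rotvec()/n; dp=(np.array(p)-p0)/n*1000; out=[]; c=R0
    for i in range(n):
        out+= [jaw]+[float(round(x,1)) for x in c.inv().apply(dp)]+[float(round(x,2)) for x in np.degrees(rv)]; c=c*Ro.from_rotvec(rv)
    for i in range(0,len(out),70): print(out[i:i+70])
E
python3 - <<'E'
from h import *
rows([.500,.318,.10],down(0),10,60)
E
```

```text
[60, 13.1, -39.3, -18.1, 7.4, -0.01, 0.01, 60, 13.1, -41.3, -12.9, 7.4, -0.01, 0.01, 60, 13.1, -42.7, -7.4, 7.4, -0.01, 0.01, 60, 13.0, -43.3, -1.9, 7.4, -0.01, 0.01, 60, 13.0, -43.1, 3.7, 7.4, -0.01, 0.01, 60, 13.0, -42.3, 9.2, 7.4, -0.01, 0.01, 60, 13.0, -40.8, 14.6, 7.4, -0.01, 0.01, 60, 13.0, -38.5, 19.7, 7.4, -0.01, 0.01, 60, 13.0, -35.7, 24.5, 7.4, -0.01, 0.01, 60, 13.0, -32.2, 28.9, 7.4, -0.01, 0.01]
```

Request:
{"name": "move_arm", "arguments": {"deltas": [60,13,-39.3,-18.1,7.4,0,0,60,13,-41.3,-12.9,7.4,0,0,60,13,-42.7,-7.4,7.4,0,0,60,13,-43.3,-1.9,7.4,0,0,60,13,-43.1,3.7,7.4,0,0,60,13,-42.3,9.2,7.4,0,0,60,13,-40.8,14.6,7.4,0,0,60,13,-38.5,19.7,7.4,0,0,60,13,-35.7,24.5,7.4,0,0,60,13,-32.2,28.9,7.4,0,0], "force": 25}}

```text
t: 1.1
tcp_pos: [0.5012, 0.3172, 0.1004]
tool_rot: [0.002, 0.707, -0.002, 0.707]
force: [-0.3, 0.8, -1.0]
finger_gap: 0.704
```

Run:
```python
from h import *
s=snap('side','side1');t=snap('top','top1')
S=manip.sense();print(S['t'],S['tcp_pos'],S['finger_gap']); plan([.500,.318,.04],down(0))
print(proj(s,S['tcp_pos']),proj(t,S['tcp_pos']))
crop('side1',230,250,350,370,5,'c8');crop('top1',110,200,230,300,5,'c9')
```

```text
1.2 [0.50428201 0.31482197 0.09941602] 0.7037374376294995
now [0.5043 0.3148 0.0994] shift mm(tool at start) [59.4  3.2 -4.3] rotvec deg [-0.41  0.03  0.07] norm 0.4
(np.float64(288.96379705032706), np.float64(314.9607978796462)) (np.float64(156.48290365595534), np.float64(248.91490071254466))
```

View pics/c8.png

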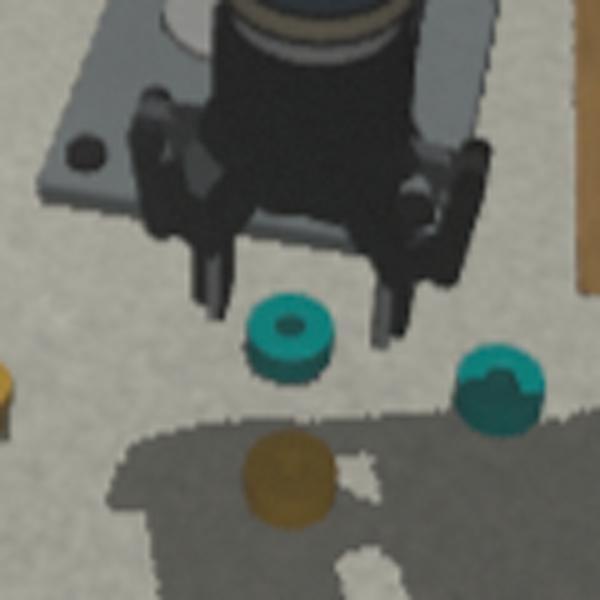

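View pics/c9.png

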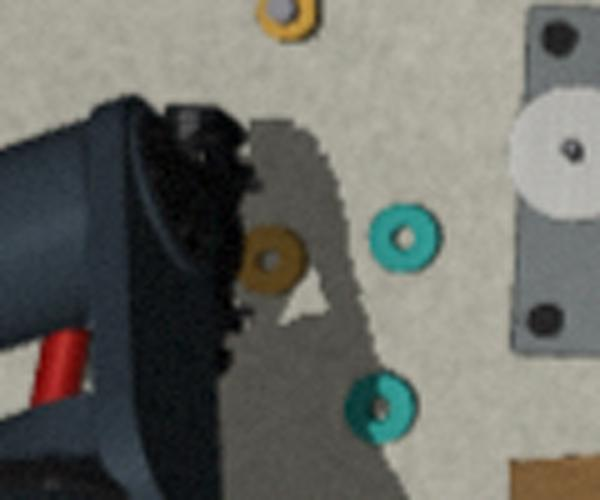

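Request:
{"name": "move_arm", "arguments": {"deltas": [60,30,4,0,-0.4,0,0,60,30,0,0,0,0,0,60,20,0,0,0,0,0,60,10,0,0,0,0,0,60,0,0,0,0,0,0]}}

```text
t: 1.7
tcp_pos: [0.4988, 0.3226, 0.0099]
tool_rot: [-0.003, 0.708, 0.003, 0.706]
force: [-0.3, -0.6, -0.1]
finger_gap: 0.704
```

Run:
```python
from h import *
s=snap('side','side2')
S=manip.sense();print(S['t'],S['tcp_pos'],S['finger_gap'],S['force']); plan([.504,.319,.003],down(0))
crop('side2',230,270,350,390,5,'c8')
d=load('side0');print('tip side',onz(d,278.55,235,.1496))
```

```text
1.75 [0.49972971 0.32291538 0.01108633] 0.7012487049427936 [0.6556345  0.71620057 0.50241202]
now [0.4997 0.3229 0.0111] shift mm(tool at start) [ 8.1 -3.9  4.2] rotvec deg [ 0.47 -0.05  0.02] norm 0.5
tip side [0.56405714 0.13240621 0.1496    ]
```

View pics/c8.png

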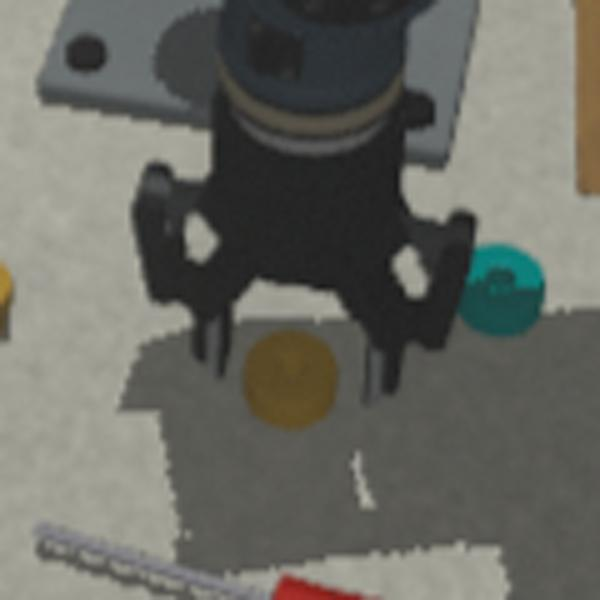

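Request:
{"name": "move_arm", "arguments": {"deltas": [60,8,-3.9,1.3,0.4,0,0,60,0,0,0,0,0,0,30,0,0,0,0,0,0,30,0,0,0,0,0,0,30,0,0,0,0,0,0,30,0,0,0,0,0,0], "force": 25}}

```text
t: 2.35
tcp_pos: [0.5019, 0.3188, 0.0042]
tool_rot: [-0.0, 0.707, 0.0, 0.707]
force: [-0.5, -0.1, 6.6]
finger_gap: 0.455
```

Run:
```python
from h import *
S=manip.sense();print(S['t'],S['tcp_pos'],S['finger_gap'],S['force']); plan([.56,.26,.21],down(0))
```

```text
2.35 [0.5018784  0.31883229 0.00417282] 0.45521750955846013 [-0.46077971 -0.13744547  6.56450966]
now [0.5019 0.3188 0.0042] shift mm(tool at start) [-205.8  -58.8   58.3] rotvec deg [ 0.03  0.05 -0.01] norm 0.1
```

Request:
{"name": "move_arm", "arguments": {"deltas": [48,-4,0,0,0,0,0,48,-1,0,0,0,0,0,48,0,0,0,0,0,0,30,0,0,0,0,0,0,30,0,0,0,0,0,0,30,0,0,0,0,0,0,30,0,0,0,0,0,0], "force": 30}}

```text
t: 3.05
tcp_pos: [0.5017, 0.3188, 0.0086]
tool_rot: [-0.0, 0.707, 0.0, 0.707]
force: [-1.2, -0.3, 4.8]
finger_gap: 0.452
```

Request:
{"name": "move_arm", "arguments": {"deltas": [30,-15,0,0,0,0,0,30,-35,0,0,0,0,0,30,-45,0,0,0,0,0,30,-45,-10,10,0,0,0,30,-40,-20,20,0,0,0,30,-20,-20,20,0,0,0,30,0,-10,10,0,0,0,30,0,0,0,0,0,0,30,0,0,0,0,0,0]}}

```text
t: 3.95
tcp_pos: [0.5592, 0.2586, 0.2059]
tool_rot: [-0.0, 0.709, -0.0, 0.705]
force: [-0.3, -0.1, -2.3]
finger_gap: 0.452
```

Run:
```python
from h import *
s=snap('side','side3')
S=manip.sense();print(S['t'],S['tcp_pos'],S['finger_gap'],S['force']); plan([.56,.19,.21],down(0))
crop('side3',200,170,360,330,4,'c8')
print(proj(s,S['tcp_pos']))
```

```text
4.0 [0.5589728  0.2589948  0.20577193] 0.4435402251711099 [-0.64530672 -0.13656018 -1.5377994 ]
now [0.559  0.259  0.2058] shift mm(tool at start) [ -4.2 -69.    1. ] rotvec deg [ 0.04 -0.36  0.05] norm 0.4
(np.float64(268.901662682835), np.float64(253.38626099453097))
```

View pics/c8.png

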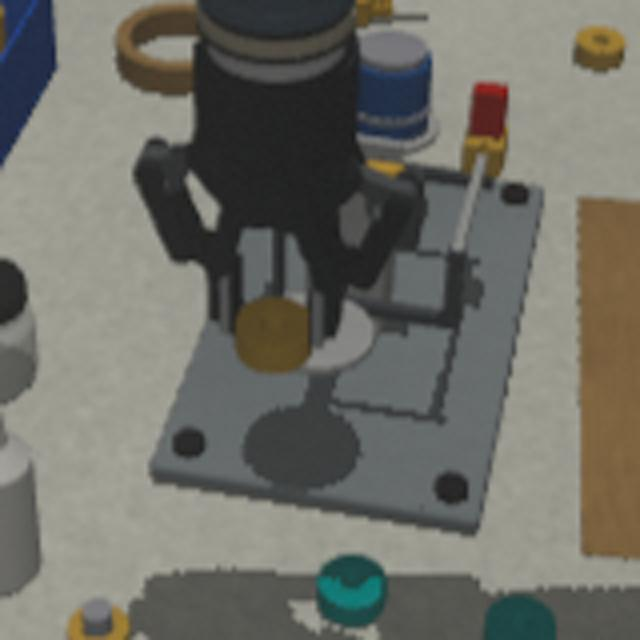

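Run:
```python
from h import *
s=load('side3')
X=np.array([.559,.259,.2062]);print(proj(s,X),proj(s,X+[0,.005,0]),proj(s,X+[.005,0,0]))
# same for ring on bench in side0
d=load('side0'); print('bench expected with',proj(d,[.5018,.3188,.009]),ringpx(d,288,345))
def ellbox(S,c):
    a=np.linspace(0,2*np.pi,60);P=[proj(S,[c[0]+.02*np.cos(t),c[1]+.02*np.sin(t),c[2]+h]) for t in a for h in(-.009,.009)];P=np.array(P);return P.min(0),P.max(0)
print(ellbox(s,X),ellbox(d,[.5018,.3188,.009]))
im=s['image'].astype(int);m=(im[...,0]-im[...,2]>30)&(im[...,0]-im[...,1]<60);m[:, :255]=0;m[:,282:]=0;m[:240]=0;m[268:]=0
vv,uu=np.nonzero(m);print(uu.min(),uu.max(),vv.min(),vv.max())
R=down(0,.08); t=np.array([.562,.1328,.1496])
# ring bottom centre = TCP + 8.6mm along tool x
print(R.as_matrix().round(3))
for off in(.012,): print('above', t+[0,0,off]-R.as_matrix()[:,0]*.0086)
plan(t+[0,0,.012]-R.as_matrix()[:,0]*.0086,R)
```

```text
(np.float64(268.8895816282357), np.float64(253.2256041822888)) (np.float64(268.34623893806605), np.float64(254.8737556768776)) (np.float64(266.4440349267486), np.float64(252.8531070702724))
bench expected with (np.float64(288.3835017253094), np.float64(345.3054988325344)) (np.int64(219), np.float64(287.689497716895), np.float64(343.662100456621), np.int64(279), np.int64(296), np.int64(336), np.int64(354))
(array([258.84174718, 243.23571789]), array([278.99488341, 263.44236949])) (array([278.86039996, 334.94275773]), array([298.00347923, 355.88719022]))
259 277 244 262
[[ 0.     0.     1.   ]
 [ 0.08   0.997  0.   ]
 [-0.997  0.08   0.   ]]
above [0.562      0.13211273 0.17017249]
now [0.559  0.259  0.2058] shift mm(tool at start) [  35.7 -126.9    3.2] rotvec deg [ 0.02 -0.36  4.63] norm 4.6
```

Request:
{"name": "move_arm", "arguments": {"deltas": [30,0,-32,3.5,0,-0.36,0,30,0,-42,0,0,0,0,30,5,-35,0,0,0,0,30,10,-17.9,0,0,0,2.3,30,8,0,0,0,0,2.33,30,0,0,0,0,0,0,30,0,0,0,0,0,0,30,0,0,0,0,0,0]}}

```text
t: 4.8
tcp_pos: [0.5649, 0.1335, 0.1851]
tool_rot: [0.028, 0.705, 0.029, 0.709]
force: [-0.6, 0.2, -1.5]
finger_gap: 0.446
```

Run:
```python
from h import *
s=snap('side','side4')
S=manip.sense();print(S['t'],S['tcp_pos'],S['finger_gap'],S['force']); plan([.5625,.1321,.1702],down(0,.08))
crop('side4',220,160,340,280,5,'c8')
```

```text
4.85 [0.56513352 0.13344263 0.18538937] 0.45079120073712947 [ 0.05582651 -0.26573352 -1.52515331]
now [0.5651 0.1334 0.1854] shift mm(tool at start) [15.  -2.6 -2.7] rotvec deg [ 0.16  0.35 -0.03] norm 0.4
```

View pics/c8.png

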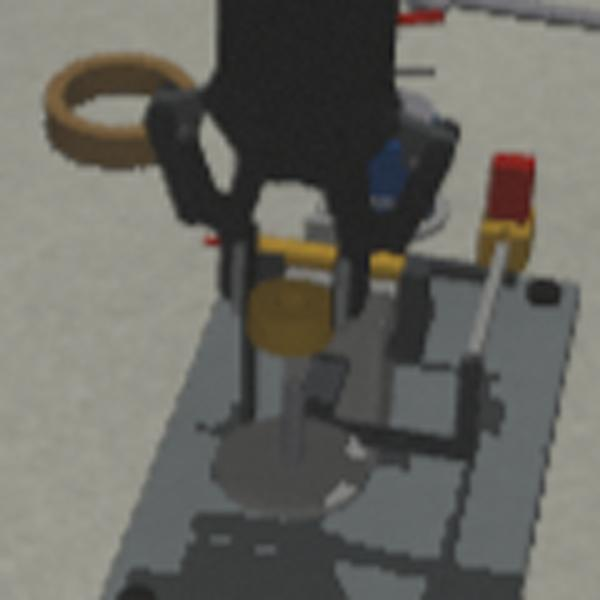

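Request:
{"name": "move_arm", "arguments": {"deltas": [30,10,-2.6,-2.7,0.16,0.35,0,30,5,0,0,0,0,0,30,5,0,0,0,0,0,30,5,0,0,0,0,0,30,5,0,0,0,0,0,30,2,0,0,0,0,0,30,0,0,0,0,0,0]}}

```text
t: 5.55
tcp_pos: [0.5625, 0.1322, 0.1527]
tool_rot: [0.029, 0.707, 0.028, 0.706]
force: [-0.1, 0.6, -1.5]
finger_gap: 0.449
```

Run:
```python
from h import *
s=snap('side','side5')
S=manip.sense();print(S['t'],S['tcp_pos'],S['finger_gap'],S['force']); plan([.5625,.1321,.1702],down(0,.08))
crop('side5',220,160,340,280,5,'c8')
```

```text
5.6 [0.56271093 0.13215887 0.15308712] 0.44953639397447737 [-0.76542969  0.54940415  0.20312285]
now [0.5627 0.1322 0.1531] shift mm(tool at start) [-17.1   1.3  -0.2] rotvec deg [-0.11  0.   -0.05] norm 0.1
```

View pics/c8.png

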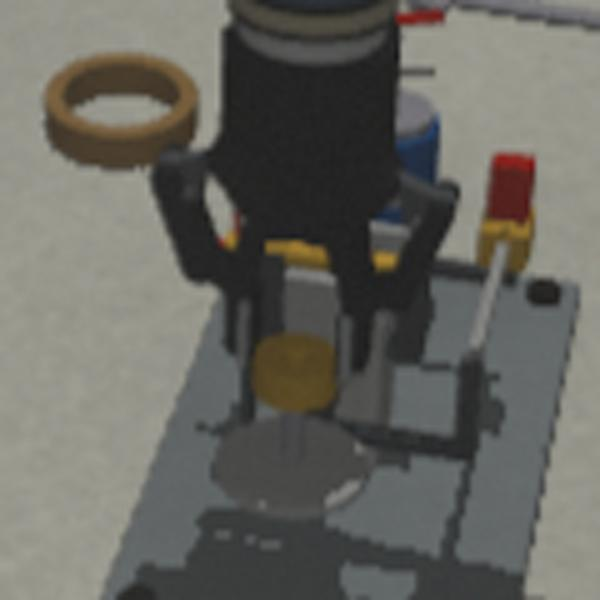

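Request:
{"name": "move_arm", "arguments": {"deltas": [30,4,0.5,0,0,0,0,30,4,0,0,0,0,0,30,4,0,0,0,0,0,30,4,0,0,0,0,0,30,0,0,0,0,0,0]}}

```text
t: 6.1
tcp_pos: [0.5622, 0.134, 0.1365]
tool_rot: [0.029, 0.707, 0.028, 0.706]
force: [0.2, -0.2, -1.7]
finger_gap: 0.444
```

Run:
```python
from h import *
s=snap('side','side6')
S=manip.sense();print(S['t'],S['tcp_pos'],S['finger_gap'],S['force'],S['ft_torque'])
crop('side6',220,160,340,280,5,'c8')
```

```text
6.15 [0.56238457 0.13400614 0.13683285] 0.4475439464691804 [ 0.2528323  -0.27105007 -1.90541246] [-0.08958764  0.02701779 -0.00412197]
```

View pics/c8.png

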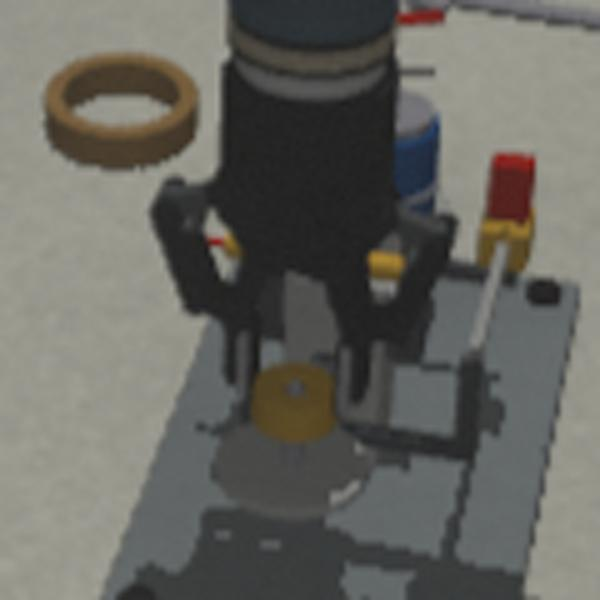

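Request:
{"name": "move_arm", "arguments": {"deltas": [30,5,0,0,0,0,0,30,5,0,0,0,0,0,30,5,0,0,0,0,0,30,3,0,0,0,0,0,30,2,0,0,0,0,0,30,0,0,0,0,0,0]}}

```text
t: 6.75
tcp_pos: [0.5625, 0.1356, 0.117]
tool_rot: [0.029, 0.707, 0.028, 0.706]
force: [0.0, -0.0, -1.2]
finger_gap: 0.445
```

Run:
```python
from h import *
s=snap('side','side7')
S=manip.sense();print(S['t'],S['tcp_pos'],S['finger_gap'],S['force'],S['ft_torque'])
crop('side7',220,160,340,280,5,'c8')
```

```text
6.8 [0.56263652 0.13560689 0.11719537] 0.447808969231463 [-0.71790419  0.09637145 -1.09713439] [-0.06699307 -0.03118806  0.02373674]
```

View pics/c8.png

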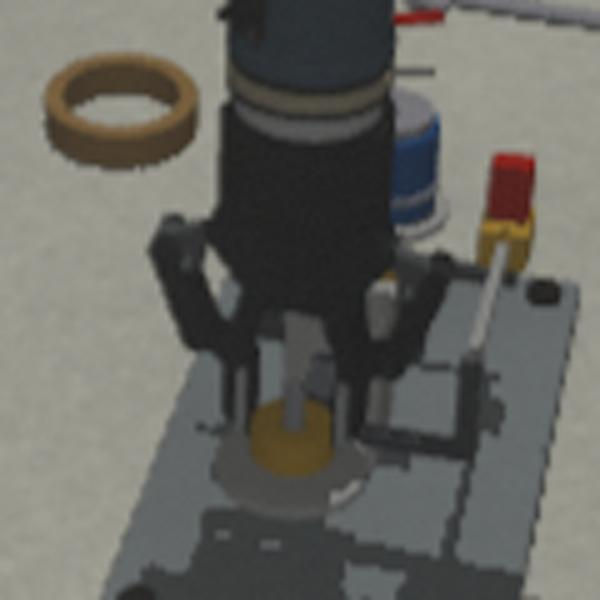

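Request:
{"name": "move_arm", "arguments": {"deltas": [30,2,0,0,0,0,0,48,0,0,0,0,0,0,48,0,0,0,0,0,0,48,-1,0,0,0,0,0,50,-15,0,0,0,0,0,50,-30,0,0,0,0,0,50,-40,0,0,0,0,0]}}

```text
t: 7.5
tcp_pos: [0.5613, 0.1288, 0.2005]
tool_rot: [0.029, 0.708, 0.028, 0.705]
force: [0.7, -0.0, 0.5]
finger_gap: 0.582
```

Run:
```python
from h import *
s=snap('side','side8');t=snap('top','top8')
S=manip.sense();print(S['t'],S['tcp_pos'],S['finger_gap'],S['force'],S['ft_torque'])
crop('side8',220,160,340,280,5,'c8')
for tag in('top0','top8'):
    X,Y,Z=tilt(load(tag),.5565,.0138,-.0074)
    q=(np.hypot(X,Y+.118)<.022)&(Z>.12); print(tag,q.sum(),Z[q].mean())
```

```text
7.6 [0.56660734 0.12865764 0.20665087] 0.5815789366960508 [ 1.0907729  -0.4234795   1.54572805] [-0.09638181 -0.03118693 -0.05139833]
top0 233 0.1422611520052155
top8 237 0.1422069033096319
```

View pics/c8.png

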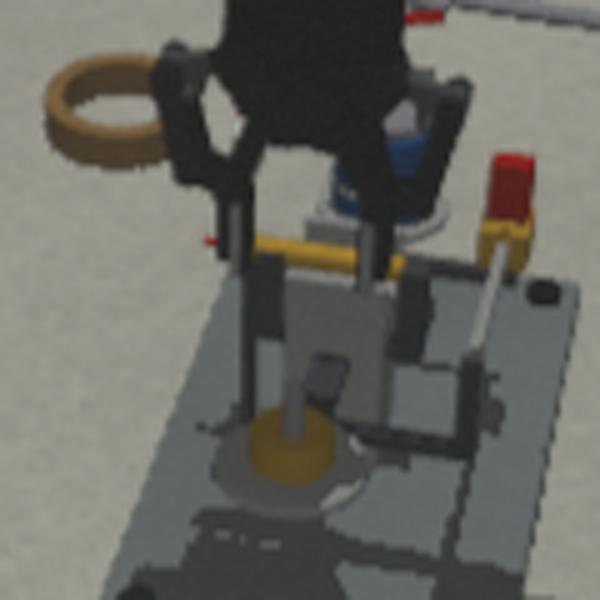

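View pics/top8.png

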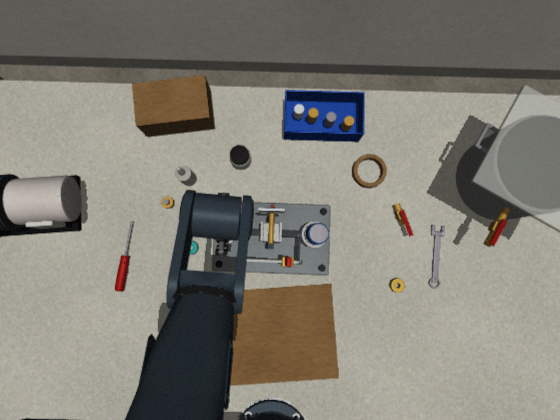

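Run:
```python
from h import *
S=manip.sense();print(S['q'].round(3))
import sys
for j in (89.6,-90.4):
    plan([.486,-.030,.215],down(j))
    rows([.486,-.030,.215],down(j),12,30)
```

```text
[-0.011  0.488  1.593  0.093  1.05  -0.056]
now [0.5666 0.1287 0.2067] shift mm(tool at start) [ -22.1 -157.6  -80.2] rotvec deg [-89.64   4.17  -3.1 ] norm 89.8
[30, -1.8, -13.1, -6.7, -7.47, 0.35, -0.26, 30, -1.7, -12.2, -8.3, -7.47, 0.35, -0.26, 30, -1.6, -11.0, -9.9, -7.47, 0.35, -0.26, 30, -1.5, -9.6, -11.2, -7.47, 0.35, -0.26, 30, -1.4, -8.1, -12.4, -7.47, 0.35, -0.26, 30, -1.3, -6.4, -13.3, -7.47, 0.35, -0.26, 30, -1.2, -4.6, -14.1, -7.47, 0.35, -0.26, 30, -1.1, -2.8, -14.5, -7.47, 0.35, -0.26, 30, -1.0, -0.8, -14.8, -7.47, 0.35, -0.26, 30, -0.9, 1.1, -14.8, -7.47, 0.35, -0.26]
[30, -0.8, 3.0, -14.5, -7.47, 0.35, -0.26, 30, -0.8, 4.8, -14.0, -7.47, 0.35, -0.26]
now [0.5666 0.1287 0.2067] shift mm(tool at start) [ -22.1 -157.6  -80.2] rotvec deg [90.25 -3.11 -4.17] norm 90.4
[30, -1.8, -13.1, -6.7, 7.52, -0.26, -0.35, 30, -1.8, -13.9, -4.9, 7.52, -0.26, -0.35, 30, -1.7, -14.4, -3.0, 7.52, -0.26, -0.35, 30, -1.6, -14.7, -1.1, 7.52, -0.26, -0.35, 30, -1.5, -14.7, 0.8, 7.52, -0.26, -0.35, 30, -1.5, -14.5, 2.8, 7.52, -0.26, -0.35, 30, -1.3, -14.0, 4.7, 7.52, -0.26, -0.35, 30, -1.2, -13.3, 6.5, 7.52, -0.26, -0.35, 30, -1.1, -12.4, 8.1, 7.52, -0.26, -0.35, 30, -1.0, -11.2, 9.7, 7.52, -0.26, -0.35]
[30, -0.9, -9.8, 11.1, 7.52, -0.26, -0.35, 30, -0.8, -8.3, 12.3, 7.52, -0.26, -0.35]
```

Request:
{"name": "move_arm", "arguments": {"deltas": [30,-12,-13,-6.7,-7.47,0.35,-0.26,30,-2,-12.2,-8.3,-7.47,0.35,-0.26,30,-1.6,-11,-9.9,-7.47,0.35,-0.26,30,-1.5,-9.6,-11.2,-7.47,0.35,-0.26,30,-1.4,-8.1,-12.4,-7.47,0.35,-0.26,30,-1.3,-6.4,-13.3,-7.47,0.35,-0.26,30,-1.2,-4.6,-14.1,-7.47,0.35,-0.26,30,-1,-2.8,-14.5,-7.47,0.35,-0.26,30,-1,-0.8,-14.8,-7.47,0.35,-0.26,30,-1,1.1,-14.8,-7.47,0.35,-0.26]}}

```text
t: 8.6
tcp_pos: [0.4951, -0.0046, 0.219]
tool_rot: [-0.423, 0.564, 0.438, 0.558]
force: [0.9, -0.8, -0.1]
finger_gap: 0.351
```

Request:
{"name": "move_arm", "arguments": {"deltas": [28,0,3,-14.5,-7.47,0.35,-0.26,28,0,4.8,-14,-7.47,0.35,-0.26,28,0,0,0,0,0,0,28,0,0,0,0,0,0]}}

```text
t: 9.0
tcp_pos: [0.4822, -0.0304, 0.2191]
tool_rot: [-0.494, 0.506, 0.5, 0.499]
force: [1.0, 0.3, 0.1]
finger_gap: 0.327
```

Run:
```python
from h import *
s=snap('side','side9')
S=manip.sense();print(S['t'],S['tcp_pos'],S['finger_gap'],S['force']);plan([.486,-.030,.175],down(89.6))
print(proj(s,S['tcp_pos']),proj(s,[.486,-.03,.173]))
crop('side9',200,120,360,280,4,'c8')
```

```text
9.05 [ 0.48245672 -0.03027832  0.21918913] 0.3255771578109922 [0.81109387 0.05678455 1.24899187]
now [ 0.4825 -0.0303  0.2192] shift mm(tool at start) [44.1 -4.1  0.3] rotvec deg [-0.13 -0.01 -0.68] norm 0.7
(np.float64(325.52558198913835), np.float64(175.77141748871645)) (np.float64(322.66896221073154), np.float64(191.3029770771091))
```

View pics/c8.png

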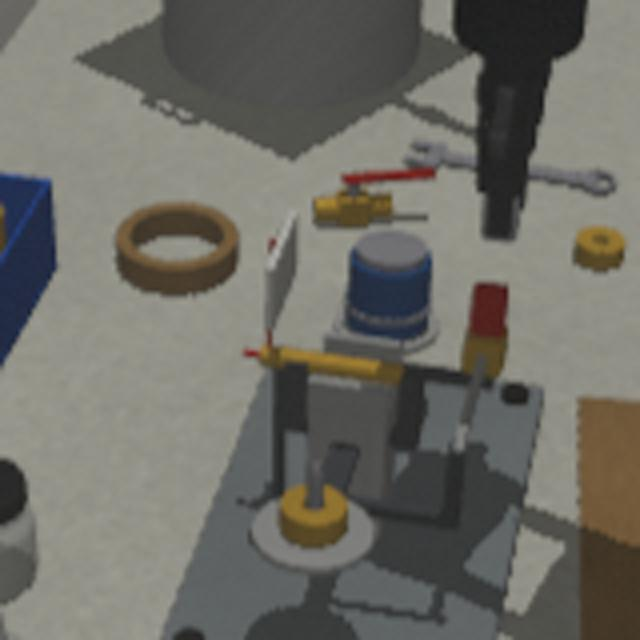

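Request:
{"name": "move_arm", "arguments": {"deltas": [28,20,-3.5,0.3,0,0,-0.68,28,20,0,0,0,0,0,28,10,0,0,0,0,0,28,10,0,0,0,0,0,28,6,0,0,0,0,0,28,3,0,0,0,0,0,28,0,0,0,0,0,0]}}

```text
t: 9.75
tcp_pos: [0.4856, -0.0303, 0.1501]
tool_rot: [-0.498, 0.502, 0.498, 0.501]
force: [-0.2, -0.0, -0.4]
finger_gap: 0.331
```

Run:
```python
from h import *
s=snap('side','side10');t=snap('top','top10')
S=manip.sense();print(S['t'],S['tcp_pos'],S['finger_gap'],S['force']);plan([.486,-.030,.150],down(89.6))
crop('side10',240,120,360,240,5,'c8')
```

```text
9.85 [ 0.48580559 -0.03043209  0.15055462] 0.32323924361210565 [ 0.84740404  0.17918741 -0.18966292]
now [ 0.4858 -0.0304  0.1506] shift mm(tool at start) [ 0.6 -0.2  0.4] rotvec deg [ 0.01 -0.05  0.03] norm 0.1
```

View pics/c8.png

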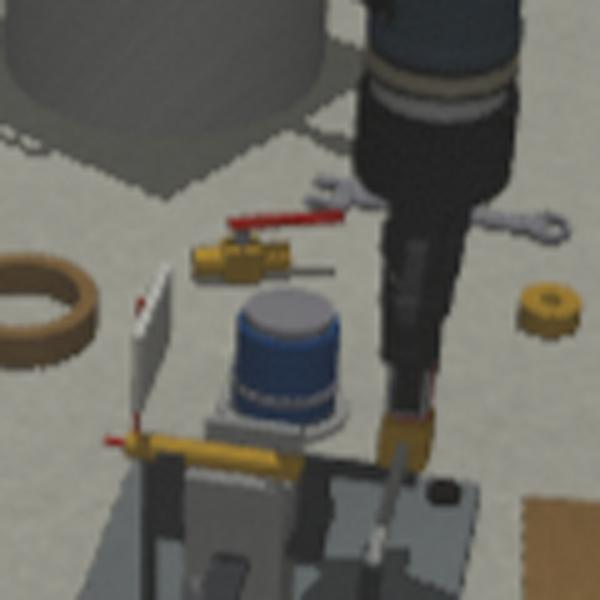

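View pics/top10.png

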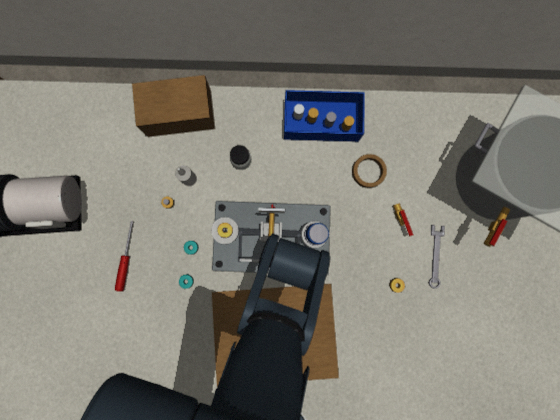

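Request:
{"name": "move_arm", "arguments": {"deltas": [28,0,0,5,0,0,0,28,0,0,5,0,0,0,28,0,0,8,0,0,0,28,0,0,8,0,0,0,28,0,0,8,0,0,0,28,0,0,8,0,0,0,28,0,0,6,0,0,0,28,0,0,4,0,0,0]}}

```text
t: 10.65
tcp_pos: [0.4857, 0.0224, 0.1501]
tool_rot: [-0.499, 0.502, 0.498, 0.501]
force: [0.3, -1.8, 1.3]
finger_gap: 0.328
```

Request:
{"name": "move_arm", "arguments": {"deltas": [28,0,0,0,0,0,0,28,0,0,-6,0,0,0,28,0,0,0,0,0,0,28,0,0,0,0,0,0,28,0,0,0,0,0,0,28,0,0,0,0,0,0]}}

```text
t: 11.25
tcp_pos: [0.4857, 0.0156, 0.1501]
tool_rot: [-0.498, 0.502, 0.498, 0.501]
force: [-0.0, 0.7, 0.1]
finger_gap: 0.332
```

```bash
cat >> h.py <<'E'
def canz(tag):
    X,Y,Z=tilt(load(tag),.5565,.0138,-.0074)
    q=(np.hypot(X,Y+.118)<.022)&(Z>.12); z=Z[q].mean(); return z, .08-(z-.14226)/.12*1.0
E
python3 - <<'E'
from h import *
s=snap('side','side11');t=snap('top','top11')
S=manip.sense();print(S['t'],S['tcp_pos'],S['finger_gap'],S['force'])
print(canz('top0'),canz('top10'),canz('top11'))
crop('side11',220,120,360,260,4,'c8')
E
```

```text
11.35 [0.48571176 0.0156269  0.15014827] 0.32965843915066156 [-0.53530306  0.25278291 -0.52957551]
(np.float64(0.1422611520052155), np.float64(0.0799903999565375)) (np.float64(0.142262680525972), np.float64(0.07997766228356673)) (np.float64(0.14225603000259004), np.float64(0.0800330833117496))
```

View pics/c8.png

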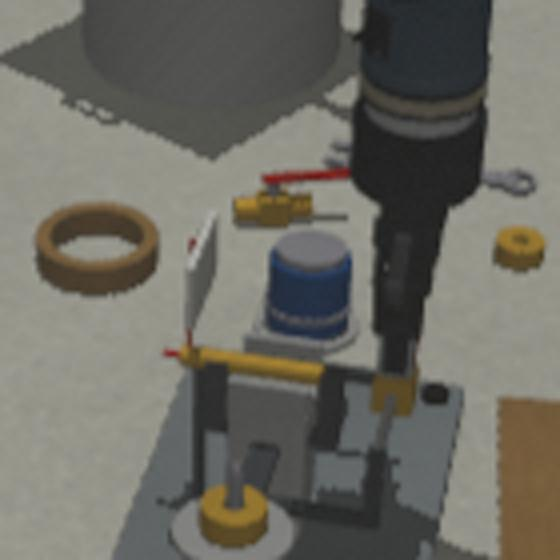

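Request:
{"name": "move_arm", "arguments": {"deltas": [28,0,0,5,0,0,0,28,0,0,5.5,0,0,0,28,0,0,8,0,0,0,28,0,0,8,0,0,0,28,0,0,8,0,0,0,28,0,0,6,0,0,0,28,0,0,4,0,0,0,28,0,0,0,0,0,0]}}

```text
t: 12.15
tcp_pos: [0.4859, 0.061, 0.1501]
tool_rot: [-0.498, 0.502, 0.499, 0.501]
force: [-0.5, -1.4, 0.6]
finger_gap: 0.328
```

Request:
{"name": "move_arm", "arguments": {"deltas": [28,0,0,-6,0,0,0,28,0,0,0,0,0,0,28,0,0,0,0,0,0,28,0,0,0,0,0,0,28,0,0,0,0,0,0,28,0,0,0,0,0,0]}}

```text
t: 12.75
tcp_pos: [0.486, 0.0542, 0.1501]
tool_rot: [-0.498, 0.502, 0.498, 0.501]
force: [-0.5, 0.6, -0.5]
finger_gap: 0.331
```

Run:
```python
from h import *
s=snap('side','side12');t=snap('top','top12')
S=manip.sense();print(S['t'],S['tcp_pos'],S['finger_gap'],S['force'])
print(canz('top12'))
crop('side12',220,120,360,260,4,'c8')
```

```text
12.85 [0.48600313 0.05417058 0.15015092] 0.3256298178301152 [ 0.07117332 -0.44710891  0.86875925]
(np.float64(0.14237280597026022), np.float64(0.07905995024783144))
```

View pics/c8.png

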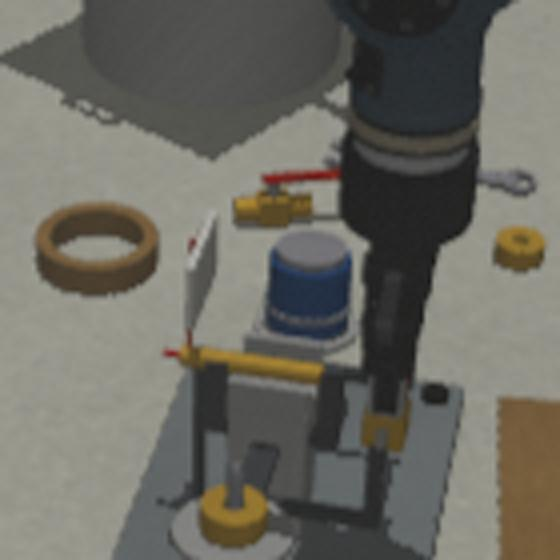

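Request:
{"name": "move_arm", "arguments": {"deltas": [28,0,0,-5,0,0,0,28,0,0,-6,0,0,0,28,0,0,-8,0,0,0,28,0,0,-8,0,0,0,28,0,0,-6,0,0,0,28,0,0,-4.8,0,0,0,28,0,0,0,0,0,0,28,0,0,6.5,0,0,0,28,-15,0,0,0,0,0,28,-40,0,0,0,0,0]}}

```text
t: 13.85
tcp_pos: [0.4834, 0.0238, 0.2032]
tool_rot: [-0.496, 0.503, 0.501, 0.5]
force: [1.2, -0.2, 0.0]
finger_gap: 0.329
```

Run:
```python
from h import *
S=manip.sense();print(S['t'],S['tcp_pos'],S['finger_gap'],S['force'],S['q'].round(2))
d=load('side0');print(onz(d,349.5,179.3,.018))
plan([.428,-.344,.10],down(90)); rows([.428,-.344,.08],down(0),11,60)
```

```text
13.85 [0.48335994 0.02376873 0.20316232] 0.32884875898305427 [ 1.16041491 -0.17551379  0.00882945] [-0.18  0.38  1.8  -0.    0.96 -1.75]
[ 0.42975601 -0.34106048  0.018     ]
now [0.4834 0.0238 0.2032] shift mm(tool at start) [ 103.4   52.2 -368.2] rotvec deg [-0.35  0.04 -0.48] norm 0.6
[60, 11.2, 4.7, -33.5, 8.15, -0.03, -0.04, 60, 11.2, -0.1, -33.8, 8.15, -0.03, -0.04, 60, 11.2, -4.8, -33.5, 8.15, -0.03, -0.04, 60, 11.2, -9.5, -32.5, 8.15, -0.03, -0.04, 60, 11.2, -14.0, -30.8, 8.15, -0.03, -0.04, 60, 11.1, -18.2, -28.5, 8.15, -0.03, -0.04, 60, 11.1, -22.1, -25.6, 8.15, -0.03, -0.04, 60, 11.1, -25.5, -22.2, 8.15, -0.03, -0.04, 60, 11.2, -28.4, -18.4, 8.15, -0.03, -0.04, 60, 11.2, -30.7, -14.2, 8.15, -0.03, -0.04]
[60, 11.2, -32.4, -9.7, 8.15, -0.03, -0.04]
```

Request:
{"name": "move_arm", "arguments": {"deltas": [60,0,4.7,-33.5,8.15,0,0,60,0,0,-33.8,8.15,0,0,60,0,-4.8,-33.5,8.15,0,0,60,5,-9.5,-32.5,8.15,0,0,60,12,-14,-30.8,8.15,0,0,60,20,-18.2,-28.5,8.15,0,0,60,20,-22.1,-25.6,8.15,0,0,60,20,-25.5,-22.2,8.15,0,0,60,20,-28.4,-18.4,8.15,0,0,60,20,-30.7,-14.2,8.15,0,0]}}

```text
t: 14.85
tcp_pos: [0.4359, -0.3128, 0.0877]
tool_rot: [-0.049, 0.705, 0.048, 0.705]
force: [0.1, 0.5, 0.1]
finger_gap: 0.702
```

Request:
{"name": "move_arm", "arguments": {"deltas": [60,10,-32.4,-9.7,8.15,0,0,60,0,0,0,0,0,0,60,0,0,0,0,0,0]}}

```text
t: 15.15
tcp_pos: [0.4306, -0.3453, 0.0781]
tool_rot: [0.0, 0.707, -0.0, 0.707]
force: [0.2, 0.7, 0.1]
finger_gap: 0.703
```

Run:
```python
from h import *
s=snap('side','side13');t=snap('top','top13')
S=manip.sense();print(S['t'],S['tcp_pos'],S['finger_gap'],S['force'])
print(canz('top13'))
plan([.428,-.342,.0085],down(0))
crop('side13',290,120,400,230,5,'c8');crop('side13',230,180,330,280,5,'c9')
r=ringpx(t,398,285);print(r)
```

```text
15.25 [ 0.43079359 -0.34382613  0.07865247] 0.7058763064321744 [0.96991114 0.78772876 0.46946546]
(np.float64(0.14203703677806512), np.float64(0.08185802684945734))
now [ 0.4308 -0.3438  0.0787] shift mm(tool at start) [70.2  1.8 -2.7] rotvec deg [ 0.07 -0.05 -0.01] norm 0.1
(np.int64(120), np.float64(397.10833333333335), np.float64(285.03333333333336), np.int64(391), np.int64(404), np.int64(279), np.int64(291))
```

View pics/c8.png

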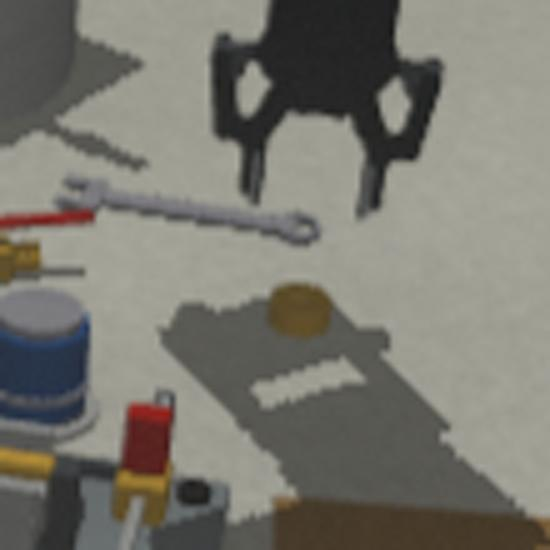

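View pics/c9.png

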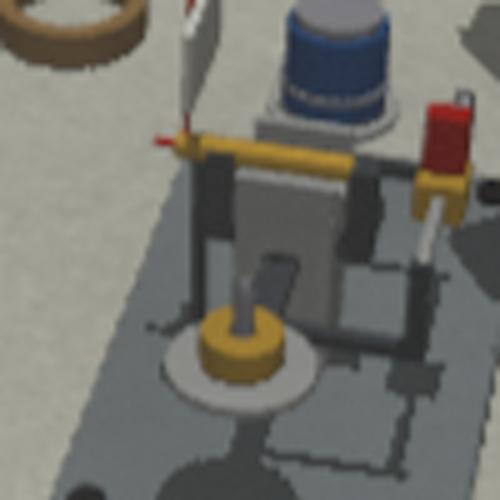

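Request:
{"name": "move_arm", "arguments": {"deltas": [60,25,1.5,-2.7,0,0,0,60,25,0,0,0,0,0,60,14,0,0,0,0,0,60,6,0,0,0,0,0,60,0,0,0,0,0,0,30,0,0,0,0,0,0,30,0,0,0,0,0,0,30,0,0,0,0,0,0,30,0,0,0,0,0,0], "force": 30}}

```text
t: 16.15
tcp_pos: [0.4284, -0.3441, 0.0096]
tool_rot: [-0.0, 0.707, -0.001, 0.707]
force: [0.2, 1.1, 5.8]
finger_gap: 0.444
```

Run:
```python
from h import *
s=snap('side','side14')
S=manip.sense();print(S['t'],S['tcp_pos'],S['finger_gap'],S['force'])
crop('side14',290,120,400,230,5,'c8')
p1=[.43,-.25,.25]
print('to spindle'); rows([.5625,.1301,.195],down(0),10,30)
```

```text
16.2 [ 0.42845325 -0.34409513  0.0095825 ] 0.44493164906694016 [0.46278426 1.67508761 5.5961449 ]
to spindle
[30, -18.6, 47.4, 13.4, -0.0, 0.01, 0.01, 30, -18.6, 47.4, 13.4, -0.0, 0.01, 0.01, 30, -18.6, 47.4, 13.4, -0.0, 0.01, 0.01, 30, -18.6, 47.4, 13.4, -0.0, 0.01, 0.01, 30, -18.6, 47.4, 13.4, -0.0, 0.01, 0.01, 30, -18.6, 47.4, 13.4, -0.0, 0.01, 0.01, 30, -18.6, 47.4, 13.4, -0.0, 0.01, 0.01, 30, -18.6, 47.4, 13.4, -0.0, 0.01, 0.01, 30, -18.6, 47.4, 13.4, -0.0, 0.01, 0.01, 30, -18.5, 47.4, 13.4, -0.0, 0.01, 0.01]
```

View pics/c8.png

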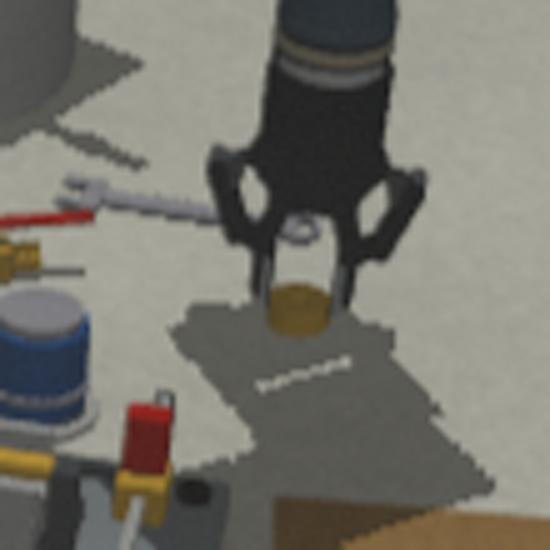

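Request:
{"name": "move_arm", "arguments": {"deltas": [30,-15,0,0,0,0,0,30,-40,0,0,0,0,0,30,-45,10,0,0,0,0,30,-45,20,0,0,0,0,30,-45,30,5,0,0,0,30,-45,40,10,0,0,0,30,-15,45,12,0,0,0,30,0,45,12,0,0,0,30,0,45,12,0,0,0,30,0,45,14,0,0,0]}}

```text
t: 17.2
tcp_pos: [0.4905, -0.0714, 0.2476]
tool_rot: [-0.0, 0.707, -0.001, 0.707]
force: [0.5, -1.2, -1.3]
finger_gap: 0.444
```

Request:
{"name": "move_arm", "arguments": {"deltas": [30,0,45,15,0,0,0,30,0,45,15,0,0,0,30,0,45,15,0,0,0,30,15,30,15,0,0,0,30,20,18,6,0,0,0,30,20,3,1,0,0,2.3,30,10,0,0,0,0,2.3,30,0,0,0,0,0,0,30,0,0,0,0,0,0]}}

```text
t: 18.1
tcp_pos: [0.558, 0.1127, 0.1819]
tool_rot: [0.028, 0.707, 0.027, 0.707]
force: [-0.0, 0.1, -1.0]
finger_gap: 0.447
```

Run:
```python
from h import *
s=snap('side','side15');t=snap('top','top15')
S=manip.sense();print(S['t'],S['tcp_pos'],S['finger_gap'],S['force'])
print(canz('top15'))
plan([.5625,.1321,.1702],down(0,.08))
crop('side15',220,140,340,260,5,'c8')
R=down(0,.08).as_matrix(); c=S['tcp_pos']+R[:,0]*.0006
a=np.linspace(0,6.3,60);P=np.array([proj(s,c+R@np.array([h,.02*np.cos(q),.02*np.sin(q)])) for q in a for h in(-.009,.009)]);print(P.min(0),P.max(0))
im=s['image'].astype(int);m=(im[...,0]-im[...,2]>30)&(im[...,0]-im[...,1]<60);m[:, :262]=0;m[:,292:]=0;m[:205]=0;m[240:]=0
vv,uu=np.nonzero(m);print(uu.min(),uu.max(),vv.min(),vv.max())
```

```text
18.2 [0.55861843 0.1129408  0.18253341] 0.4417935544114302 [ 0.30788819  0.96377713 -2.02692798]
(np.float64(0.1420495167810896), np.float64(0.08175402682425334))
now [0.5586 0.1129 0.1825] shift mm(tool at start) [13.8 18.1  3.8] rotvec deg [-0.04  0.1   0.05] norm 0.1
[273.94855024 210.84650436] [291.93983596 227.25737483]
262 291 205 227
```

View pics/c8.png

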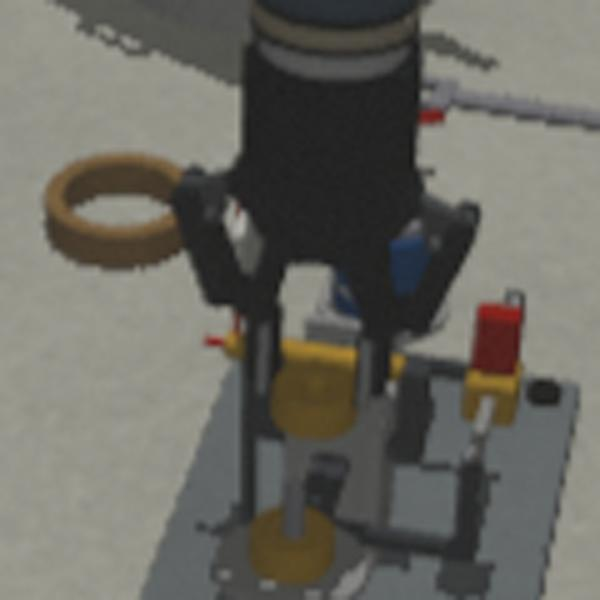

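Request:
{"name": "move_arm", "arguments": {"deltas": [30,0,10,3.8,0,0,0,30,0,8.3,0,0,0,0,30,0,0,0,0,0,0,30,0,0,0,0,0,0]}}

```text
t: 18.6
tcp_pos: [0.5618, 0.1319, 0.183]
tool_rot: [0.028, 0.707, 0.028, 0.706]
force: [0.2, 0.2, -0.7]
finger_gap: 0.443
```

Run:
```python
from h import *
s=snap('side','side16')
S=manip.sense();print(S['t'],S['tcp_pos'],S['finger_gap'],S['force'])
plan([.5625,.1320,.1712],down(0,.08))
crop('side16',220,140,340,260,5,'c8')
```

```text
18.65 [0.56173046 0.13166078 0.18290276] 0.4423376498178901 [ 0.35850028 -0.71246415 -1.81439941]
now [0.5617 0.1317 0.1829] shift mm(tool at start) [11.7 -0.6  0.8] rotvec deg [ 0.02 -0.02  0.03] norm 0.0
```

View pics/c8.png

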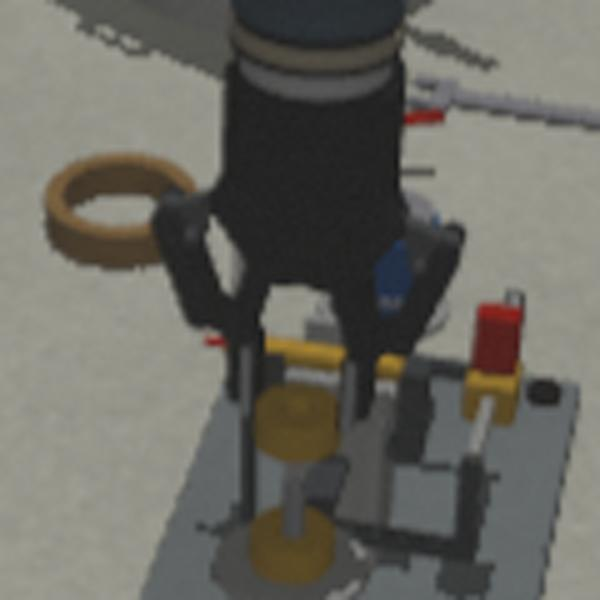

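Request:
{"name": "move_arm", "arguments": {"deltas": [30,8,-1.2,0.8,0,0,0,30,8,0,0,0,0,0,30,5,0,0,0,0,0,30,5,0,0,0,0,0,30,4,0,0,0,0,0,30,0,0,0,0,0,0]}}

```text
t: 19.25
tcp_pos: [0.5622, 0.1325, 0.152]
tool_rot: [0.028, 0.707, 0.028, 0.706]
force: [-0.5, 0.3, -1.4]
finger_gap: 0.447
```

Run:
```python
from h import *
s=snap('side','side17')
S=manip.sense();print(S['t'],S['tcp_pos'],S['finger_gap'],S['force'])
crop('side17',220,140,340,260,5,'c8')
```

```text
19.3 [0.56252841 0.13252159 0.15244385] 0.44169050540631827 [-0.24111629  0.19478721 -1.14468663]
```

View pics/c8.png

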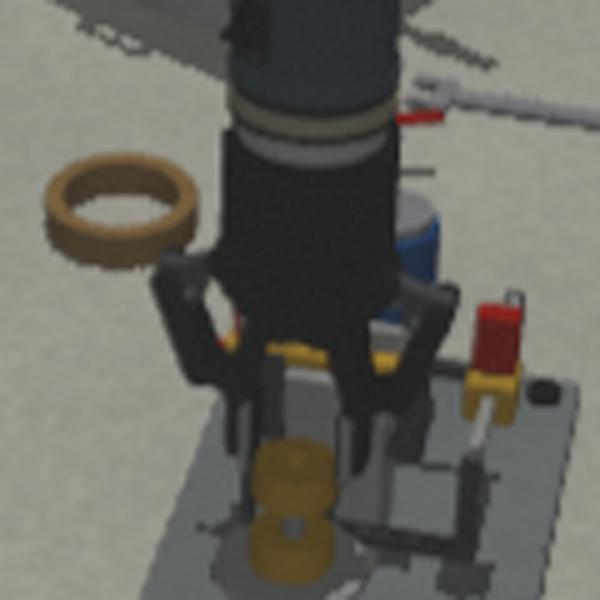

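Request:
{"name": "move_arm", "arguments": {"deltas": [30,5,0,0,0,0,0,30,5,0,0,0,0,0,30,4,0,0,0,0,0,30,3,0,0,0,0,0,30,0,0,0,0,0,0]}}

```text
t: 19.8
tcp_pos: [0.5623, 0.1339, 0.1353]
tool_rot: [0.028, 0.707, 0.028, 0.706]
force: [-0.8, 0.5, -1.5]
finger_gap: 0.441
```

Run:
```python
from h import *
s=snap('side','side18')
S=manip.sense();print(S['t'],S['tcp_pos'],S['finger_gap'],S['force'])
crop('side18',220,140,340,260,5,'c8')
```

```text
19.85 [0.5625055  0.13390421 0.13557663] 0.43922191274719896 [-0.05875518 -0.98202437 -1.7390411 ]
```

View pics/c8.png

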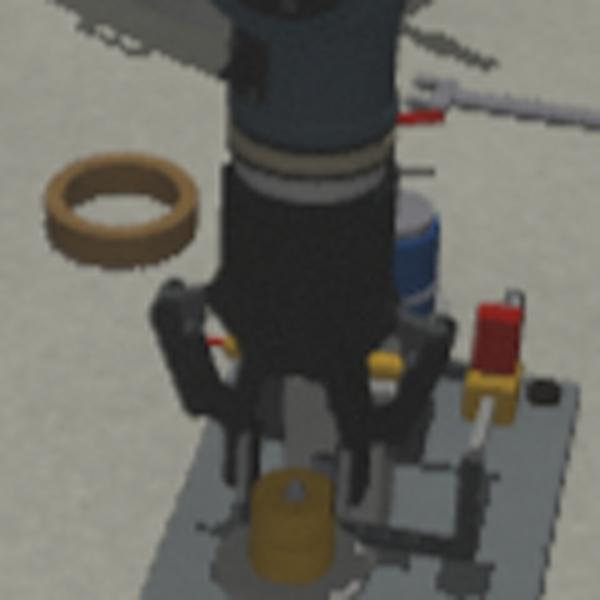

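Threaded, with the tip showing through the bore and about 4 mm left to go. I'll lower 2 mm, release and retreat.

Request:
{"name": "move_arm", "arguments": {"deltas": [30,2,0,0,0,0,0,48,0,0,0,0,0,0,52,0,0,0,0,0,0,52,-4,0,0,0,0,0,52,-20,0,0,0,0,0,50,-35,0,0,0,0,0,50,-25,0,0,0,0,0,50,0,0,0,0,0,0]}}

```text
t: 20.65
tcp_pos: [0.5656, 0.1272, 0.2221]
tool_rot: [0.028, 0.703, 0.028, 0.71]
force: [0.4, 0.0, -0.5]
finger_gap: 0.587
```

Run:
```python
from h import *
s=snap('side','side19');t=snap('top','top19')
S=manip.sense();print(S['t'],S['tcp_pos'],S['finger_gap'],S['force'])
print(canz('top19'))
crop('side19',220,140,340,260,5,'c8')
rows([.486,.0145,.222],down(89.6),12,30)
```

```text
20.75 [0.56287735 0.12731319 0.21839214] 0.5870419985856952 [-0.26570522 -0.66705934 -0.28417939]
(np.float64(0.14207619459278428), np.float64(0.08153171172679763))
[30, -1.1, -9.4, -6.4, -7.47, 0.3, -0.29, 30, -1.0, -8.4, -7.6, -7.47, 0.3, -0.29, 30, -0.9, -7.4, -8.6, -7.47, 0.3, -0.29, 30, -0.8, -6.2, -9.5, -7.47, 0.3, -0.29, 30, -0.7, -4.9, -10.2, -7.47, 0.3, -0.29, 30, -0.6, -3.6, -10.8, -7.47, 0.3, -0.29, 30, -0.6, -2.1, -11.2, -7.47, 0.3, -0.29, 30, -0.5, -0.7, -11.3, -7.47, 0.3, -0.29, 30, -0.4, 0.8, -11.3, -7.47, 0.3, -0.29, 30, -0.4, 2.3, -11.1, -7.47, 0.3, -0.29]
[30, -0.4, 3.7, -10.8, -7.47, 0.3, -0.29, 30, -0.3, 5.1, -10.2, -7.47, 0.3, -0.29]
```

View pics/c8.png

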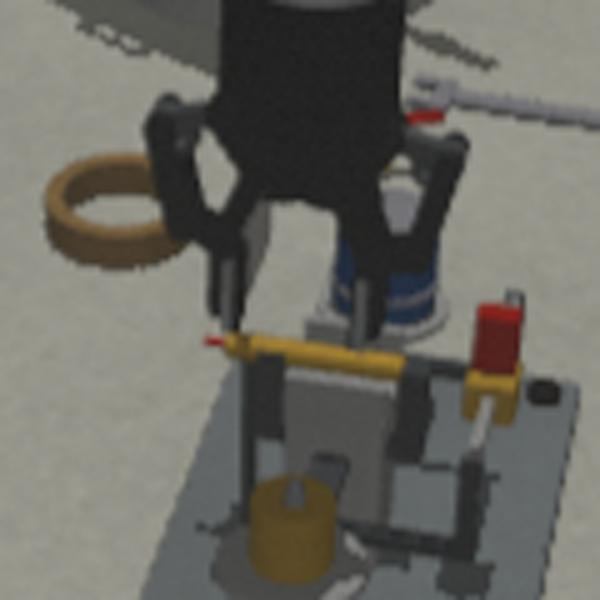

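Run:
```python
from h import *
s=load('side19')
for y in(.015,.021,.027): print(proj(s,[.4865,y,.1765]))
crop('side19',300,190,340,230,14,'c10')
rows([.4858,.022,.225],down(89.6),12,30)
t=load('top13');crop('top13',200,190,340,290,5.5,'c11')
```

```text
(np.float64(320.1550576562856), np.float64(200.46526372294034))
(np.float64(319.8217238399543), np.float64(201.89282944795232))
(np.float64(319.4856769194665), np.float64(203.33201455963453))
[30, -1.3, -8.7, -6.4, -7.47, 0.3, -0.29, 30, -1.2, -7.8, -7.5, -7.47, 0.3, -0.29, 30, -1.1, -6.8, -8.5, -7.47, 0.3, -0.29, 30, -1.0, -5.6, -9.3, -7.47, 0.3, -0.29, 30, -0.9, -4.4, -9.9, -7.47, 0.3, -0.29, 30, -0.9, -3.0, -10.4, -7.47, 0.3, -0.29, 30, -0.8, -1.7, -10.7, -7.47, 0.3, -0.29, 30, -0.7, -0.3, -10.9, -7.47, 0.3, -0.29, 30, -0.7, 1.1, -10.8, -7.47, 0.3, -0.29, 30, -0.6, 2.5, -10.6, -7.47, 0.3, -0.29]
[30, -0.6, 3.9, -10.2, -7.47, 0.3, -0.29, 30, -0.6, 5.2, -9.6, -7.47, 0.3, -0.29]
```

View pics/c10.png

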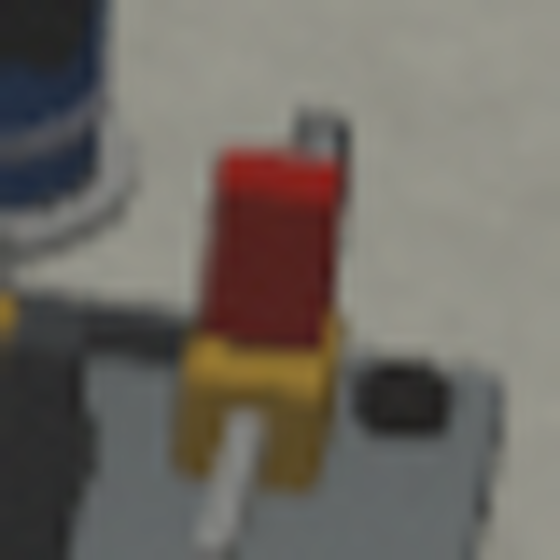

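View pics/c11.png

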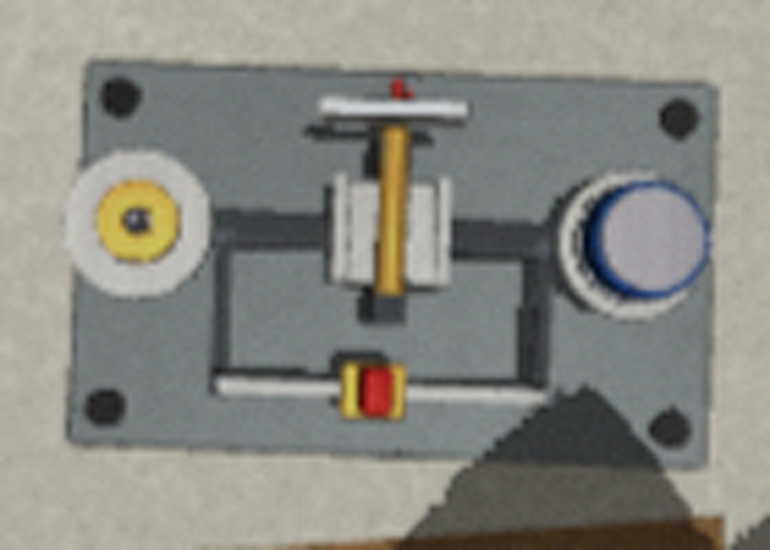

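Request:
{"name": "move_arm", "arguments": {"deltas": [30,-4,-8.7,-6.4,-7.47,0.3,-0.29,30,-1.2,-7.8,-7.5,-7.47,0.3,-0.29,30,-1,-6.8,-8.5,-7.47,0.3,-0.29,30,-1,-5.6,-9.3,-7.47,0.3,-0.29,30,-1,-4.4,-9.9,-7.47,0.3,-0.29,30,-1,-3,-10.4,-7.47,0.3,-0.29,30,-1,-1.7,-10.7,-7.47,0.3,-0.29,30,-0.7,-0.3,-10.9,-7.47,0.3,-0.29,30,-0.7,1.1,-10.8,-7.47,0.3,-0.29,28,-0.6,2.5,-10.6,-7.47,0.3,-0.29]}}

```text
t: 21.75
tcp_pos: [0.4972, 0.0391, 0.2247]
tool_rot: [-0.424, 0.562, 0.437, 0.56]
force: [-0.1, -0.3, -0.1]
finger_gap: 0.327
```

Request:
{"name": "move_arm", "arguments": {"deltas": [28,0,3.9,-10.2,-7.47,0.3,-0.29,28,0,5.2,-9.6,-7.47,0.3,-0.29,28,0,0,0,0,0,0,28,0,0,0,0,0,0]}}

```text
t: 22.15
tcp_pos: [0.4853, 0.0218, 0.2253]
tool_rot: [-0.496, 0.503, 0.499, 0.502]
force: [0.6, -0.6, 0.3]
finger_gap: 0.328
```

Run:
```python
from h import *
t=snap('top','top20')
S=manip.sense();print(S['t'],S['tcp_pos'],S['finger_gap'],S['force']);plan([.4858,.022,.155],down(89.6))
print(canz('top20'))
```

```text
22.2 [0.48558543 0.0219362  0.22549799] 0.3288344792609477 [-0.4489728   0.13151347  0.37094663]
now [0.4856 0.0219 0.2255] shift mm(tool at start) [70.5 -0.4 -0. ] rotvec deg [-0.08  0.09 -0.18] norm 0.2
(np.float64(0.14210498966121932), np.float64(0.08129175282317234))
```

Request:
{"name": "move_arm", "arguments": {"deltas": [28,25,0,0,0,0,0,28,25,0,0,0,0,0,28,12,0,0,0,0,0,28,7,0,0,0,0,0,28,3,0,0,0,0,0,28,0,0,0,0,0,0]}}

```text
t: 22.8
tcp_pos: [0.4858, 0.0219, 0.154]
tool_rot: [-0.498, 0.502, 0.499, 0.501]
force: [0.4, -0.3, 0.3]
finger_gap: 0.332
```

Request:
{"name": "move_arm", "arguments": {"deltas": [28,0,0,5,0,0,0,28,0,0,5,0,0,0,28,0,0,6,0,0,0,28,0,0,6,0,0,0,28,0,0,4,0,0,0,28,0,0,2.5,0,0,0,28,0,0,0,0,0,0,28,0,0,-6.5,0,0,0,28,0,0,0,0,0,0]}}

```text
t: 23.7
tcp_pos: [0.4852, 0.0432, 0.1539]
tool_rot: [-0.497, 0.502, 0.499, 0.501]
force: [0.8, 0.2, -0.1]
finger_gap: 0.327
```

Request:
{"name": "move_arm", "arguments": {"deltas": [28,0,0,0,0,0,0,28,0,0,0,0,0,0,28,0,0,0,0,0,0,28,0,0,0,0,0,0,28,0,0,0,0,0,0,28,0,0,0,0,0,0,28,0,0,0,0,0,0,28,0,0,0,0,0,0,28,0,0,0,0,0,0]}}

```text
t: 24.6
tcp_pos: [0.4857, 0.0437, 0.1541]
tool_rot: [-0.498, 0.502, 0.499, 0.501]
force: [-0.2, 1.1, -1.0]
finger_gap: 0.323
```

Run:
```python
from h import *
t=snap('top','top21');s=snap('side','side21')
S=manip.sense();print(S['t'],S['tcp_pos'],S['finger_gap'],S['force'])
print(canz('top21'))
crop('side21',220,120,340,260,5,'c8');crop('top21',200,190,340,290,5.5,'c9')
```

```text
24.7 [0.48567167 0.04373112 0.15412056] 0.32626833087069246 [-0.81101114  0.28566224  0.34720628]
(np.float64(0.1487890727444984), np.float64(0.025591060462513297))
```

View pics/c8.png

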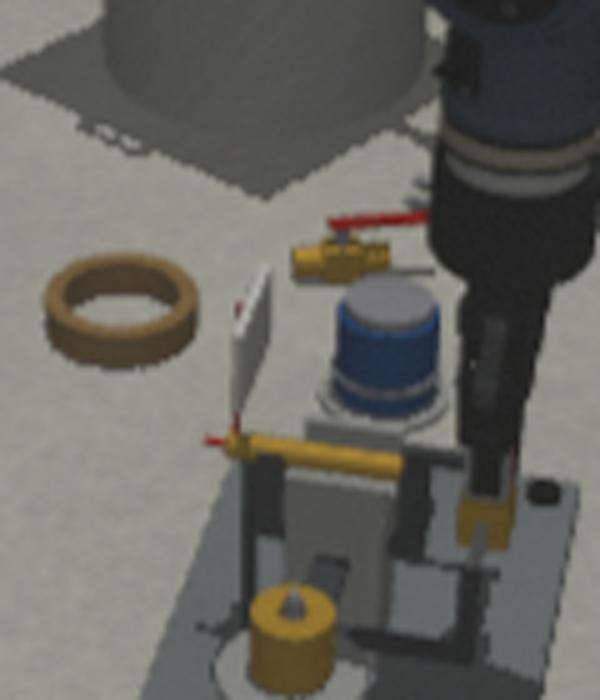

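View pics/c9.png

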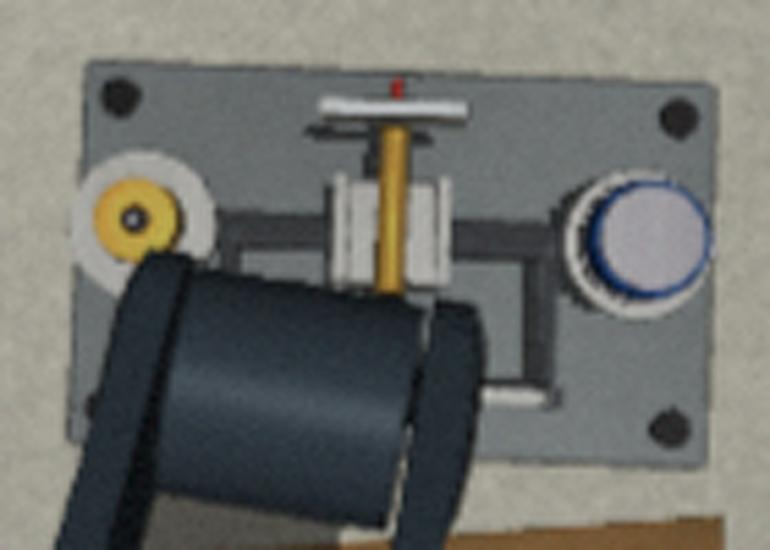

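Request:
{"name": "move_arm", "arguments": {"deltas": [28,0,0,4,0,0,0,28,0,0,3,0,0,0,28,0,0,2,0,0,0,28,0,0,1.5,0,0,0,28,0,0,0,0,0,0,28,0,0,-3.5,0,0,0,28,0,0,-3.5,0,0,0,28,0,0,0,0,0,0,28,0,0,0,0,0,0,28,0,0,0,0,0,0]}}

```text
t: 25.7
tcp_pos: [0.4857, 0.0472, 0.1541]
tool_rot: [-0.498, 0.502, 0.499, 0.501]
force: [-0.4, 0.4, -0.1]
finger_gap: 0.326
```

Request:
{"name": "move_arm", "arguments": {"deltas": [28,0,0,0,0,0,0,28,0,0,0,0,0,0,28,0,0,0,0,0,0,28,0,0,0,0,0,0,28,0,0,0,0,0,0,28,0,0,0,0,0,0,28,0,0,0,0,0,0,28,0,0,0,0,0,0,28,0,0,0,0,0,0]}}

```text
t: 26.6
tcp_pos: [0.4857, 0.0472, 0.1541]
tool_rot: [-0.498, 0.502, 0.499, 0.501]
force: [-0.5, 0.3, 0.4]
finger_gap: 0.32
```

Run:
```python
from h import *
t=snap('top','top22')
S=manip.sense();print(S['t'],S['tcp_pos'],S['finger_gap'],S['force'])
print(canz('top22'))
t=snap('top','top22b');print(canz('top22b'))
```

```text
26.65 [0.48567571 0.04721375 0.15412909] 0.32698158125850724 [-0.48124661  0.05831359  0.04724174]
(np.float64(0.15062279087486521), np.float64(0.010310076042789856))
(np.float64(0.15046713070611123), np.float64(0.011607244115739726))
```

Request:
{"name": "move_arm", "arguments": {"deltas": [28,0,0,4,0,0,0,28,0,0,2.5,0,0,0,28,0,0,1.2,0,0,0,28,0,0,1,0,0,0,28,0,0,0,0,0,0,28,0,0,-3.5,0,0,0,28,0,0,-3.7,0,0,0,28,0,0,0,0,0,0,28,0,0,0,0,0,0,28,0,0,0,0,0,0]}}

```text
t: 27.7
tcp_pos: [0.4857, 0.0487, 0.1541]
tool_rot: [-0.498, 0.502, 0.499, 0.501]
force: [0.4, -0.7, -0.3]
finger_gap: 0.329
```

Request:
{"name": "move_arm", "arguments": {"deltas": [28,0,0,0,0,0,0,28,0,0,0,0,0,0,28,0,0,0,0,0,0,28,0,0,0,0,0,0,28,0,0,0,0,0,0,28,0,0,0,0,0,0,28,0,0,0,0,0,0,28,0,0,0,0,0,0,28,0,0,0,0,0,0]}}

```text
t: 28.6
tcp_pos: [0.4857, 0.0487, 0.1542]
tool_rot: [-0.498, 0.502, 0.499, 0.501]
force: [-0.7, -0.4, 0.2]
finger_gap: 0.326
```

Run:
```python
from h import *
t=snap('top','top23')
S=manip.sense();print(S['t'],S['tcp_pos'],S['finger_gap'],S['force'])
print(canz('top23'))
s=snap('side','side23')
crop('side23',220,120,340,260,5,'c8')
```

```text
28.65 [0.48568756 0.04869763 0.15413254] 0.3266883531905919 [-0.83690313  0.67619721 -0.39052977]
(np.float64(0.15140713136024825), np.float64(0.0037739053312645793))
```

View pics/c8.png

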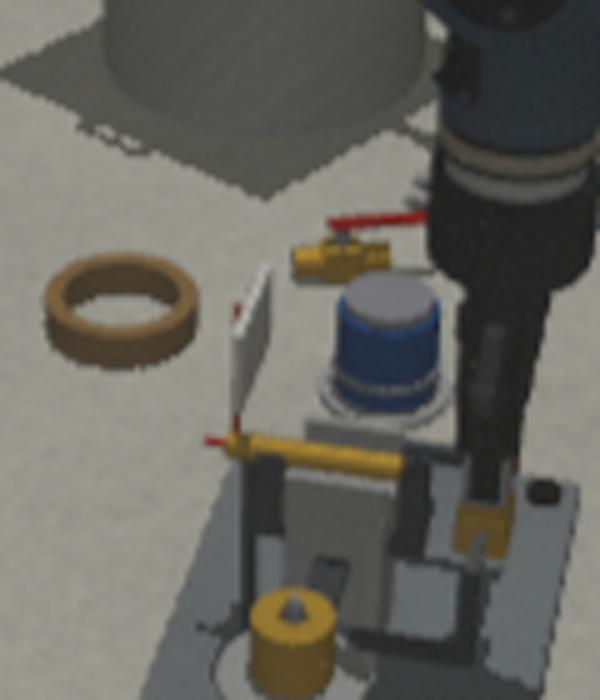

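Request:
{"name": "move_arm", "arguments": {"deltas": [28,-5,0,0,0,0,0,28,-20,0,0,0,0,0,28,-40,0,0,0,0,0,28,-40,0,-20,0,0,0,28,-10,-20,-30,0,0,0,28,0,-35,-35,0,0,0,28,0,-40,-35,0,0,0,28,0,-20,-20,0,0,0,28,0,0,0,0,0,0]}}

```text
t: 29.6
tcp_pos: [0.6006, -0.0935, 0.2689]
tool_rot: [-0.498, 0.502, 0.497, 0.502]
force: [-0.8, 0.3, 1.1]
finger_gap: 0.33
```

Request:
{"name": "move_arm", "arguments": {"deltas": [28,0,0,0,0,0,0,28,0,0,0,0,0,0,28,0,0,0,0,0,0,28,0,0,0,0,0,0,28,0,0,0,0,0,0,28,0,0,0,0,0,0,28,0,0,0,0,0,0,28,0,0,0,0,0,0,28,0,0,0,0,0,0]}}

```text
t: 30.5
tcp_pos: [0.5977, -0.09, 0.2688]
tool_rot: [-0.498, 0.502, 0.499, 0.501]
force: [0.4, 0.2, 0.3]
finger_gap: 0.331
```

```bash
cat >> h.py <<'E'
def stat(tag):
    t=load(tag);X,Y,Z=tilt(t,.5565,.0138,-.0074);o={}
    q=(np.hypot(X,Y+.118)<.016)&(Z>.12);o['can']=Z[q].mean()
    q=(np.hypot(X,Y-.12)<.032)&(Z>.08)&(Z<.115)&(np.hypot(X,Y-.12)>.026);o['pan']=np.median(Z[q])
    q=(np.hypot(X,Y-.122)<.016)&(np.hypot(X,Y-.122)>.008)&(Z>.11);o['rings']=Z[q].mean() if q.sum() else 0
    im=t['image'].astype(int);m=(im[...,0]>110)&(im[...,0]-im[...,1]>50)&(im[...,0]-im[...,2]>50);m[:198]=0;m[214:]=0;m[:,265:281]&=True;m[:,:262]=0;m[:,284:]=0
    w=(im[...,0]-(im[...,1]+im[...,2])/2)*m;vv,uu=np.nonzero(m);o['ptr']=((w*np.arange(560)).sum()/max(w.sum(),1),m.sum())
    return o
E
python3 - <<'E'
from h import *
t=snap('top','top24');s=snap('side','side24')
S=manip.sense();print(S['t'],S['tcp_pos'],S['force'])
for g in('top0','top13','top21','top23','top24'): print(g,canz(g)[1],stat(g))
crop('side24',220,120,340,260,5,'c8');crop('top24',200,190,340,290,5.5,'c9')
E
```

```text
30.6 [ 0.59775014 -0.09002918  0.26876785] [ 0.50048631 -0.25887117  0.06098079]
top0 0.0799903999565375 {'can': np.float64(0.142496693020986), 'pan': np.float64(0.10232765581428337), 'rings': 0, 'ptr': (np.float64(272.0), np.int64(4))}
top13 0.08185802684945734 {'can': np.float64(0.1421805984048545), 'pan': np.float64(0.10263715022429332), 'rings': np.float64(0.12122708719851703), 'ptr': (np.float64(271.9846153846154), np.int64(7))}
top21 0.025591060462513297 {'can': np.float64(0.1487490121176859), 'pan': np.float64(0.09599105090708066), 'rings': np.float64(0.1322837393506896), 'ptr': (np.float64(272.0), np.int64(4))}
top23 0.0037739053312645793 {'can': np.float64(0.1513614566019271), 'pan': np.float64(0.09368732176022096), 'rings': np.float64(0.12903040363683693), 'ptr': (np.float64(271.83959899749374), np.int64(5))}
top24 -2.639822609585339 {'can': np.float64(0.46105596638478663), 'pan': np.float64(0.0938072198944259), 'rings': np.float64(0.12994664968559083), 'ptr': (np.float64(271.7233830845771), np.int64(6))}
```

View pics/c8.png

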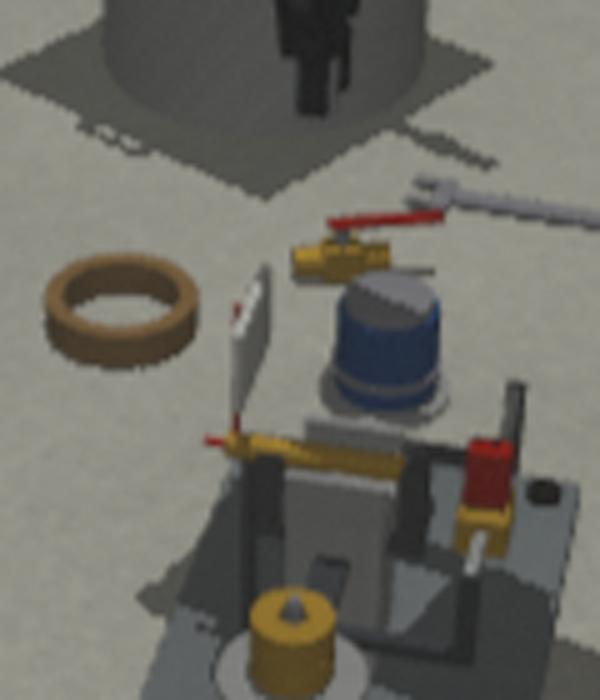

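View pics/c9.png

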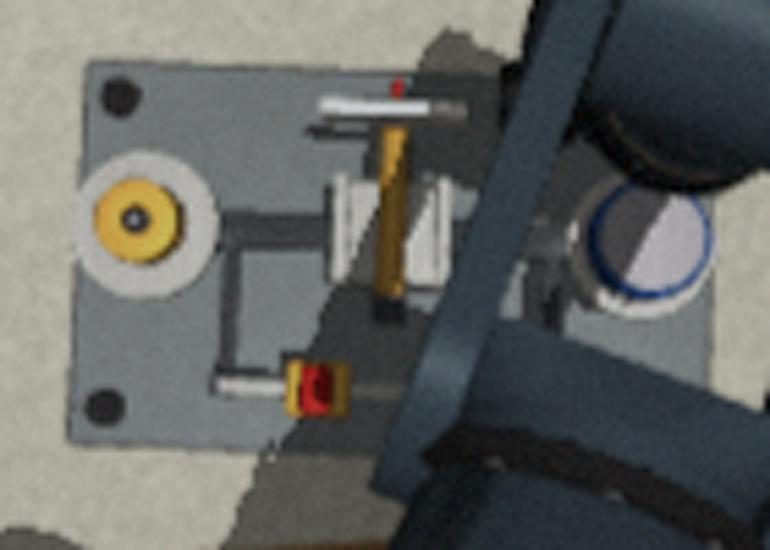

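Request:
{"name": "move_arm", "arguments": {"deltas": [28,-20,0,0,0,0,0,28,-20,30,-20,0,0,0,28,0,40,-40,0,0,0,28,0,40,-45,0,0,0,28,0,20,-45,0,0,0,28,0,0,-40,0,0,0,28,0,0,-20,0,0,0,28,0,0,0,0,0,0,28,0,0,0,0,0,0,28,0,0,0,0,0,0]}}

```text
t: 31.6
tcp_pos: [0.4783, -0.2854, 0.3086]
tool_rot: [-0.498, 0.501, 0.5, 0.501]
force: [-0.3, -0.2, -0.1]
finger_gap: 0.331
```

Run:
```python
from h import *
for i in range(4):
    g=f'top25{i}';snap('top',g);print(g,canz(g),stat(g))
s=snap('side','side25');S=manip.sense();print(S['t'],S['tcp_pos'],S['qd'].round(3))
crop('side25',220,120,340,260,5,'c8');crop('top253',200,190,340,290,5.5,'c9')
```

```text
top250 (np.float64(0.15130559704950544), np.float64(0.004620024587454627)) {'can': np.float64(0.1511372796890653), 'pan': np.float64(0.09355728464240831), 'rings': np.float64(0.12957336220926427), 'ptr': (np.float64(271.7210256410256), np.int64(6))}
top251 (np.float64(0.15153466683077682), np.float64(0.002711109743526466)) {'can': np.float64(0.15133635210922494), 'pan': np.float64(0.09356534056014489), 'rings': np.float64(0.1293440751499864), 'ptr': (np.float64(271.83644859813086), np.int64(5))}
top252 (np.float64(0.15137592985629977), np.float64(0.004033917864168526)) {'can': np.float64(0.15126489364411494), 'pan': np.float64(0.09376170532407678), 'rings': np.float64(0.1294076276933897), 'ptr': (np.float64(271.7233606557377), np.int64(6))}
top253 (np.float64(0.15139372403112503), np.float64(0.003885633073958089)) {'can': np.float64(0.15138812445994324), 'pan': np.float64(0.09377432808243032), 'rings': np.float64(0.12948922282230782), 'ptr': (np.float64(271.72670157068063), np.int64(6))}
31.85 [ 0.47834172 -0.28602562  0.30893031] [-0.007  0.002 -0.002 -0.004 -0.002 -0.001]
```

View pics/c8.png

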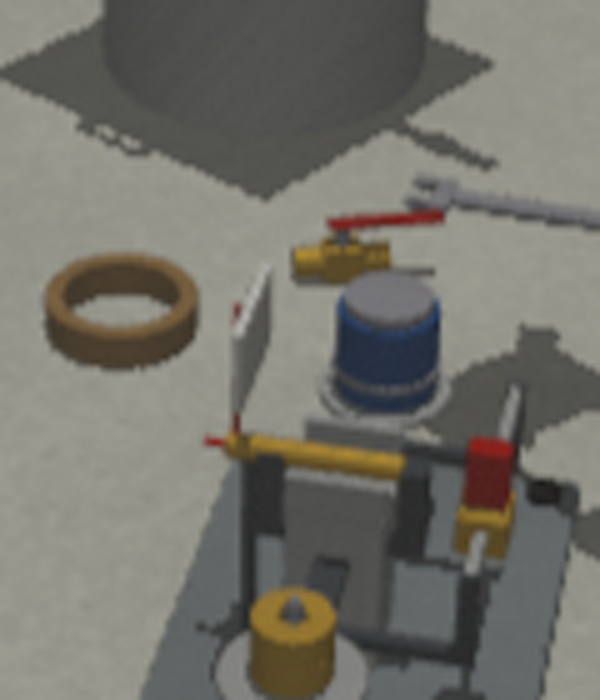

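View pics/top253.png

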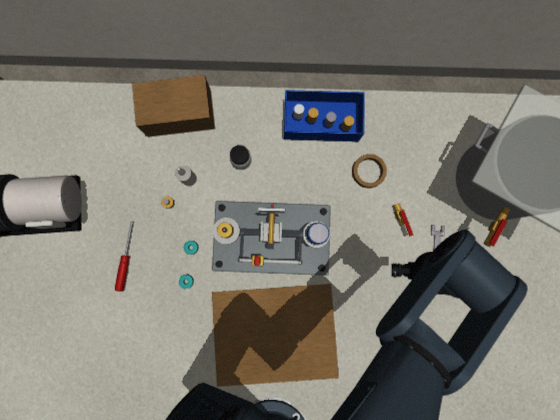

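```bash
python3 -c "
from h import *
print(job.sign_off())"
```

```text
the job is handed in; nothing more can be done
None
```

The canister is weighed: both ring weights sit stacked on the spindle, and the rider is about 35 mm toward the spindle pan. That puts the canister at roughly 375 g. The job was handed in at about 32 s of the 70 s limit, with the arm clear of everything.

**Why two weights:** with one weight on and the rider near +40 mm, the beam stayed on its stop, so I added the second.

**Last checks:**
- **Tilt:** four still pictures with the arm away gave +0.003 to +0.005 rad from the canister-top height. The spindle-pan height gave about +0.007 rad. The two differ slightly, but both are well inside 0.025 rad, and the readings were steady.
- **Seating:** the top of the stack measured 129.5 mm against the expected 130 mm, which fits both rings seated flat on the pan.
- **Forces:** the largest wrist force I read was about 6.6 N, when gripping a ring on the bench. Readings taken while working on the balance stayed under about 2 N.
- **Other things:** the turquoise rings and the other items I could see had not moved.

**Not checked directly:** no camera faces the far side of the index plate, so I could not see the pointer against the green band. That it lies inside the band is inferred from the tilt. The two cameras also disagreed by about 5 mm in x; I corrected for this using the arm's own position.

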